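# Fish batons into the drain rack, heavy end down

## Task

Put both wooden fish batons from the cutting board away in the sloping drain rack, one lying lengthwise in each place on both bars, with its heavy end at the rack's low end. The two ends look alike, so lift each baton at mid-length to find out which end is heavy. Leave the lidded jar standing where it is.

Things in the scene. Friction and masses are not known exactly. Their poses are not given: they have to be found in the camera images.
- baton_a_mid (a point): First baton on the 15 mm thick cutting board: straight beech bar, 36 x 36 mm section, 220 mm long, same black cap on both ends, 0.3 kg. One end hides a weight (balance point 40 mm off mid-length; 0.12 N m on a gripper at mid-length). Point: the bar's centre, 18 mm above the board. x runs along the bar; its sign tells nothing of which end is heavy, which varies. z up
- baton_b_mid (a point): Second, like the first: baton on the 15 mm thick cutting board: straight beech bar, 36 x 36 mm section, 220 mm long, same black cap on both ends, 0.3 kg. One end hides a weight (balance point 40 mm off mid-length; 0.12 N m on a gripper at mid-length). Point: the bar's centre, 18 mm above the board. x runs along the bar; its sign tells nothing of which end is heavy, which varies. z up
- slot_left (a point): Left place of the rack: where a stored baton's centre lies, 18 mm above the bars' tops. x runs along the baton and rises at 25 degrees (low end at -x), z is square to the slope. Bars at x = -80 and +80 mm, each with guide pins (52 mm clear, 26 mm high) either side; end stop at x = -122 mm. Between the bars it is open for fingers, 40 mm deep
- slot_right (a point): Right place of the rack: where a stored baton's centre lies, 18 mm above the bars' tops. x runs along the baton and rises at 25 degrees (low end at -x), z is square to the slope. Bars at x = -80 and +80 mm, each with guide pins (52 mm clear, 26 mm high) either side; end stop at x = -122 mm. Between the bars it is open for fingers, 40 mm deep
- lower_bar: The rack's lower bar, a steel bar of 12 mm diameter across both places, that carries the batons' low ends; its origin is the middle of the bar's top, axes as the places'
- jar_mid (a point): Bystander: lidded sauce jar, 68 mm across, 75 mm tall, upright, between board and rack on their far side; this point is its centre
Not all that is in view belongs to the job. What is shaped like the part that bears baton_b_mid but purple is not meant. Leave any purple look-alike of the part that bears baton_a_mid alone.

How it is judged:
At the end, for the whole second after the job is handed in: Both batons lie still in the rack, each with its centre within 20 mm of one of the two places and along it within 10 degrees, and each presses on the lower bar with more than 1.3 N (with the heavy end low it is about 2 N, with the light end low about 0.8 N) ((distance between baton_a_mid and slot_left below 0.02 m or distance between baton_a_mid and slot_right below 0.02 m) and angle between the x axis of each of baton_a_mid, baton_b_mid and the x axis of slot_left, either way round below 0.175 rad and contact force between each of baton_a, baton_b and lower_bar above 1.3 N and linear speed of each of baton_a, baton_b below 0.02 m/s and (distance between baton_b_mid and slot_left below 0.02 m or distance between baton_b_mid and slot_right below 0.02 m)); the robot touches nothing.
It fails at once if the jar is shifted by more than 30 mm (distance of jar_mid from where it was at the start of the episode above 0.03 m).
It also fails if it takes over 58 s, if anything falls off the work surface, if the arm or the gripper's body presses on something with over 40 N, if the wrist force passes 120 N, or if a joint passes its speed limit or range.

## Robot

A 6-joint arm with a two-finger parallel gripper is mounted at the origin on the work surface. World frame = base frame: x ahead of the robot, y to its left, z up, the work surface at z = 0. Lengths are in m, angles in rad, forces in N, time in s.
With the tool pointing down it reaches from about 0.25 to 0.775 m from the base axis. Payload 4 kg.
Tool frame: the origin (TCP) lies midway between the tips of the shut fingers; the grasp point (between the pads) lies robot.tcp_to_grasp behind it (robot.tcp_to_grasp is the distance from the TCP to the grasp point, in m); y points along the fingers, x is the direction in which the jaws open and shut, and the axes are right-handed (so a half turn about y gives the same grasp; the last joint's range is limited). The gripper opens to 94 mm and grips with 3 to 60 N. Pads are 16 mm wide; open, the fingers measure 119 mm over their backs; the gripper's body (75 mm by 177 mm) begins 78 mm behind the grasp point.
Start: joints at [-1.38, 0.087, 1.371, -0, 1.684, -0.103], TCP at [0.159, -0.526, 0.174] pointing down, gripper open.
Joint ranges: [-3.1, 3.1], [-0.76, 2.03], [0.27, 2.55], [-1.08, 4.22], [0.17, 2.65], [-2.57, 2.57]. Speed limits (rad/s): [2.79, 2.79, 3.14, 3.14, 3.14, 3.14].

## Interface

Orientations are given as [roll, pitch, yaw] about the fixed x, y, z axes, in that order (R = Rz(yaw) Ry(pitch) Rx(roll)).
In Python, from bench import robot gives the robot as it stands.
- The arm moves only by the tool arm_command, never from a script. Its argument "series" is text: rows parted by semicolons, each of 7 numbers parted by spaces: the turn, a rotation vector about the tool's x, y, z in rad, then the shift along the tool's x, y, z in m, then the finger opening in m, from 0 to 0.094. A call has 1 to 12 rows; each row shifts and turns the pose as measured when the row begins, along the tool's axes as they then stand; what a row does not reach is not made up. A row lasts 1/10 s, in which the tool goes at most 50 mm and 8.59 degrees, less where a joint would pass 70% of its speed; a pose out of reach is approached as far as the arm can. A call with a gripper value outside its range is refused whole. The fingers move at their own pace and stop on an object; the grip force is fixed at half the most. Time passes only in rows, so rows that do not move let the fingers close. It gives the time, the measured TCP pose, the force and the opening at its end, in the units of the state.
- robot.get_obs(): the state, without advancing time (a new reading comes with each control period).
- robot.snapshot(name): name is "scene" or "side" or "wrist"; returns the picture (400x640x3 uint8, blue, green, red); there is no depth.
- robot.camera_params(name): a dict with "fx", "fy", "cx", "cy" (pixels), "extrinsics" (4x4, takes a point from camera to world coordinates). Camera axes: x right, y up, looking along -z (the intrinsics and any distortion apply to the point x, -y, -z); pixel columns grow to the right and rows downward; lengths in m; the calibration is good to about 2 mm. A picture is of the moment at which its call begins: read the wrist's pose just before it. camera_params takes no time and is no camera call; for the wrist camera it gives the pose at the moment of the call.
- robot.close_job(): hands the job in, once; it reports no verdict.
Trained networks look in the newest picture that a camera, given by its name, has taken for a name from the list of things; names that differ only in an ending like _2 or _b are one class to them, and where a whole thing is asked for, a point or a joint stands for the part that bears it (a point fixed in the world has none). Each returns a list of dicts, best first, with "score" (0 to 1); they miss things now and then, are a little off and sometimes report something else, mostly with a low value. They report only what shows in the picture. A call takes as long as a camera call. They do not tell look-alikes from the thing itself.
- robot.spot_in(camera, target): "centre" ([x, y, z] in m, in the coordinates of the camera as it stood for that picture, good to about 4 mm: the middle of the surface that is visible of it).
The state is a dict: "time": time; "joint_positions": joint angles; "qvel": joint speeds; "joint_torque": joint torques, N m; "tool_pos": TCP position; "ee_rot": TCP orientation; "wrist_force": force on the tool from outside, world axes, zero at the start; "wrist_torque": the same for the moment, N m; "width": finger opening in m.
Only numpy, scipy, OpenCV 4.12 (cv2) and the standard library are available. Lean on these libraries where they do the work, as an engineer would, in place of code of your own. Each camera call takes 0.05 s, during which the arm holds its last target.

## Working session

There is one attempt and no reset: what is moved stays moved. The work goes in short steps, Python scripts to look and compute and a tool call to move; the robot and the scene stay as the last step left them, time stands still between calls to the robot, and variables do not carry over. Pictures are saved under pics/ and viewed, and the job is handed in when it is done.

Besides the shell and the picture viewer there is one more tool, called by a JSON object that holds its "fn" and its "kwargs". arm_command: Moves the arm, as the interface text tells. Its arguments: {"type":"object","properties":{"series":{"type":"string"}},"required":["series"]}

```bash
mkdir -p pics; ls
python3 - <<'E'
from bench import robot
import cv2
o=robot.get_obs(); print(o, robot.tcp_to_grasp)
for n in("scene","side","wrist"):
    cv2.imwrite(f"pics/{n}0.png",robot.snapshot(n))
    p=robot.camera_params(n); print(n,p)
    for t in ("baton_a_mid","slot_left","lower_bar","jar_mid"):
        print(t,robot.spot_in(n,t)) if n!="wrist" else 0
E
```

```text
pics
{'time': 0.0, 'joint_positions': array([-1.38007979e+00,  8.79445583e-02,  1.37221380e+00, -2.08625509e-05,
        1.68360474e+00, -1.03086319e-01]), 'qvel': array([-0.00052537,  0.00023671, -0.00081183,  0.00010446,  0.00086018,
       -0.00180799]), 'joint_torque': array([ 1.02186455e-03, -3.40181315e+01, -3.02427185e+01,  7.18986872e-02,
        3.29442741e-02, -1.68390143e-04]), 'tool_pos': array([ 0.15915607, -0.52583333,  0.17273049]), 'ee_rot': array([-1.5705936 ,  0.00216105, -1.27699558]), 'wrist_force': array([ 0.04771923,  0.04270132, -0.00974664]), 'wrist_torque': array([-0.02651259, -0.06747907, -0.01592927]), 'width': 0.09398091681112691} 0.0188
scene {'fx': 362.0270971887953, 'fy': 362.0270971887953, 'cx': 318.493080817414, 'cy': 200.73517225484719, 'extrinsics': array([[ 0.3521948 , -0.65103331,  0.67239456,  1.21728616],
       [ 0.93589992,  0.25041711, -0.24775513, -0.35979917],
       [-0.00708226,  0.71655209,  0.69749763,  0.84006869],
       [ 0.        ,  0.        ,  0.        ,  1.        ]])}
baton_a_mid [{'centre': [-0.3436, 0.0784, -1.2396], 'score'
[... 760 characters left out ...]
2, -1.4381], 'score': 0.78}, {'centre': [-0.1568, -0.3116, -1.1984], 'score': 0.69}]
slot_left [{'centre': [-0.0938, 0.2409, -1.6284], 'score': 0.94}]
lower_bar [{'centre': [-0.039, 0.2164, -1.6421], 'score': 0.47}, {'centre': [0.0288, 0.0065, -1.4375], 'score': 0.23}]
jar_mid [{'centre': [0.1537, 0.1765, -1.5811], 'score': 0.72}]
wrist {'fx': 278.6538718136913, 'fy': 278.6538718136913, 'cx': 320.4309841220082, 'cy': 199.83974519964693, 'extrinsics': array([[ 0.29080917,  0.91813259,  0.26918874,  0.23900346],
       [-0.95677992,  0.27949817,  0.08033027, -0.50262921],
       [-0.00148392, -0.28091516,  0.95973146,  0.38431451],
       [ 0.        ,  0.        ,  0.        ,  1.        ]])}
```

View pics/scene0.png

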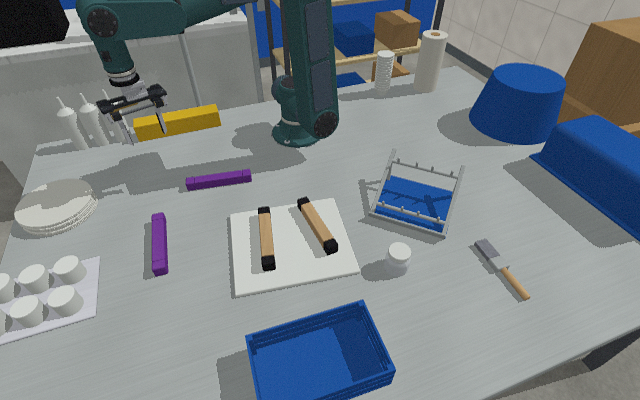

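View pics/side0.png

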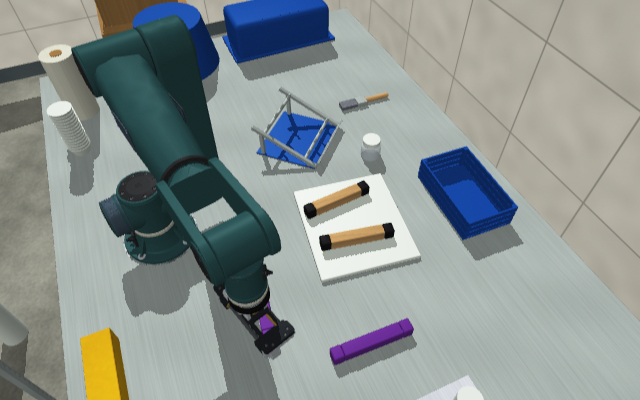

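View pics/wrist0.png

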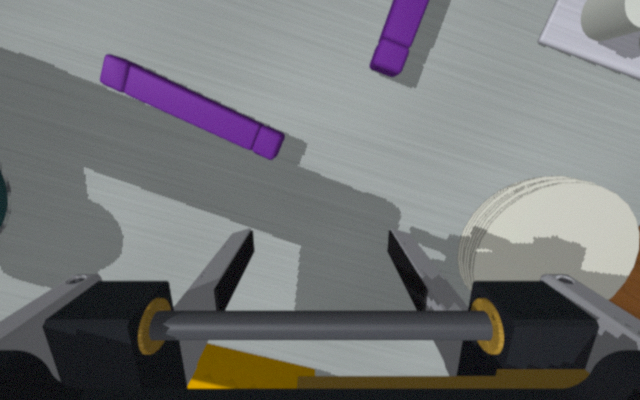

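The beech bars are at scene pixels (266,238) and (318,225). The look-alikes are the purple bars at (160,243) and (219,180), plus a yellow block at (178,122). I'll pick the two beech ones with black caps. Next I'll take close crops of the bars and the rack.

Run:
```python
import cv2,numpy as np
a=cv2.imread("pics/scene0.png");b=cv2.imread("pics/side0.png")
cv2.imwrite("pics/c1.png",cv2.resize(a[140:300,220:480],None,fx=3,fy=3,interpolation=cv2.INTER_CUBIC))
cv2.imwrite("pics/c2.png",cv2.resize(b[70:290,230:430],None,fx=2.7,fy=2.7,interpolation=cv2.INTER_CUBIC))
```

```text
(no output)
```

View pics/c1.png

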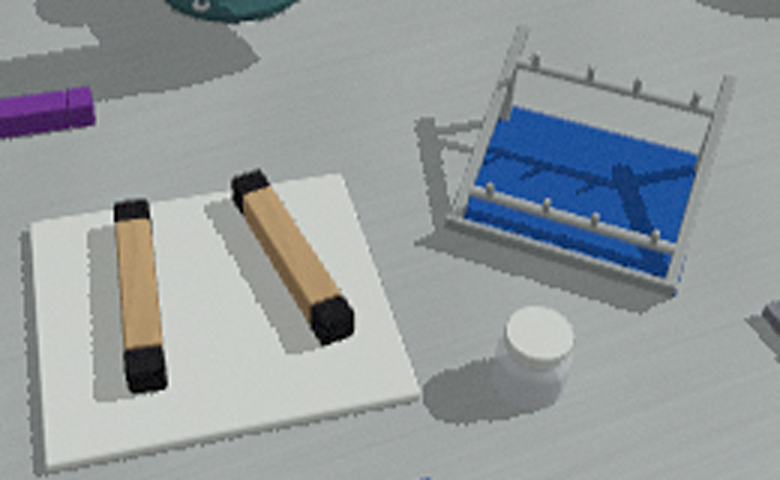

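View pics/c2.png

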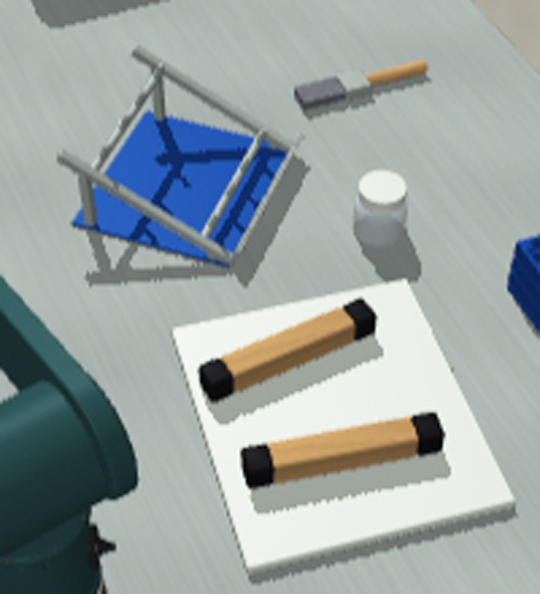

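The crops show two beech bars with black caps on the board. The rack's lower bar and end stop are on its far side from the robot, next to the jar. Next come helpers and rough positions.

```bash
cat > h.py <<'E'
import numpy as np, cv2
from scipy.optimize import least_squares
from scipy.spatial.transform import Rotation as R
from bench import robot
def proj(p,X):
    E=p["extrinsics"]; c=(np.atleast_2d(X)-E[:3,3])@E[:3,:3]
    return np.c_[p["cx"]+p["fx"]*c[:,0]/-c[:,2], p["cy"]-p["fy"]*c[:,1]/-c[:,2]]
def toW(p,c): return p["extrinsics"][:3,:3]@np.array(c)+p["extrinsics"][:3,3]
def ray(p,uv,z):
    u,v=uv; d=p["extrinsics"][:3,:3]@np.array([(u-p["cx"])/p["fx"],-(v-p["cy"])/p["fy"],-1.]); o=p["extrinsics"][:3,3]
    return o+d*(z-o[2])/d[2]
def rackpts(q,pins=30):
    x,y,z,yaw,s=q   # middle between slots, slot frame origin
    M=(R.from_euler('z',yaw)*R.from_euler('y',-np.deg2rad(25))).as_matrix()
    L=[[a*.08,b*s/2+c*pins/1000,.008] for a in(-1,1) for b in(-1,1) for c in(-1,1)]
    return np.array(L)@M.T+[x,y,z], M
E
python3 - <<'E'
from h import *
P={n:robot.camera_params(n) for n in("scene","side")}
det={"scene":{"bat":[[-0.3436, 0.0784, -1.2396],[-0.0066, -0.0737, -1.0583]],"slot":[[0.2988, -0.0133, -1.1336]],"bar":[[0.2802, -0.038, -1.1184]],"jar":[[0.2108, -0.1536, -0.9534]]},
"side":{"bat":[[0.0283, 0.0072, -1.4381],[-0.1568, -0.3116, -1.1984]],"slot":[[-0.0938, 0.2409, -1.6284]],"bar":[[-0.039, 0.2164, -1.6421]],"jar":[[0.1537, 0.1765, -1.5811]]}}
for n in det:
  for k in det[n]:
    for c in det[n][k]: print(n,k,toW(P[n],c).round(3))
p=P["scene"]
# baton ends top-centre pixels in scene crop
for n,off,f,L in (("scene",(220,140),3,[(132,208),(148,355),(252,182),(333,312)]),("side",(230,70),2.7,[(256,455),(428,424),(214,370),(360,310)])):
  for u,v in L: print(n,ray(P[n],(off[0]+u/f,off[1]+v/f),.051).round(3))
up=[(536,62),(590,75),(638,87),(696,100)];lo=[(489,186),(547,204),(595,218),(655,235)]
ob=np.array(lo+up)/3+[220,140]
best=None
def res(q): 
    X,_=rackpts(q); a=proj(p,X)
    return (a-ob).ravel()
for yaw in (np.pi,-np.pi/2-0.5,np.pi+.4,np.pi-.4):
  # order: a=-1 low first ; b,c order must match left->right in image
  for o in (ob, np.r_[ob[3::-1],ob[:3:-1]]):
    def res(q,o=o): return (proj(p,rackpts(q)[0])-o).ravel()
    r=least_squares(res,[.45,.1,.08,yaw,.1]); print(r.x.round(3),r.cost.round(2))
E
```

```text
scene bat [ 0.212 -0.355  0.034]
scene bat [ 0.551 -0.122  0.049]
scene slot [0.569 0.197 0.038]
scene bar [0.589 0.17  0.031]
scene jar [0.75  0.035 0.064]
side bat [ 0.525 -0.126  0.055]
side bat [ 0.194 -0.414  0.035]
side slot [0.537 0.199 0.058]
side bar [0.583 0.167 0.032]
side jar [0.73  0.025 0.054]
scene [ 0.432 -0.248  0.051]
scene [ 0.617 -0.281  0.051]
scene [ 0.44  -0.122  0.051]
scene [ 0.631 -0.108  0.051]
side [ 0.434 -0.249  0.051]
side [ 0.621 -0.288  0.051]
side [ 0.438 -0.124  0.051]
side [ 0.629 -0.11   0.051]
[ 0.209  0.503 -0.302  2.324 -0.164] 1295.11
[0.52  0.237 0.051 2.358 0.113] 0.74
[-1.56018115e+06  1.33618227e+06 -1.76200810e+06 -7.75000000e-01
  2.54561594e+05] 2476.54
[ 0.52   0.237  0.051 -3.925  0.113] 0.74
[ 0.209  0.503 -0.302  2.324 -0.164] 1295.11
[0.52  0.237 0.051 2.358 0.113] 0.74
[ 0.209  0.503 -0.302  2.324 -0.164] 1295.11
[0.52  0.237 0.051 2.358 0.113] 0.74
```

{"fn": "arm_command", "kwargs": {"series": "0 0 0 -0.033 -0.012 0.033 0.094;0 0 0 -0.033 -0.012 0.033 0.094;0 0 0 -0.033 -0.012 0.033 0.094;0 0 0 -0.033 -0.012 0.033 0.094;0 0 0 -0.033 -0.012 0.033 0.094;0 0 0 -0.033 -0.012 0.033 0.094;0 0 0 -0.033 -0.012 0.033 0.094;0 0 0 -0.033 -0.012 0.033 0.094;0 0 0 -0.033 -0.012 0.033 0.094;0 0 0 -0.033 -0.012 0.033 0.094;0 0 0 -0.033 -0.012 0.033 0.094;0 0 0 -0.033 -0.012 0.033 0.094"}}

```text
time: 1.75
tool_pos: [0.4305, -0.0199, 0.323]
ee_rot: [-1.564, 0.001, -1.291]
wrist_force: [0.0, -0.3, -0.1]
width: 0.0941
```

Run:
```python
from h import *
import json
o=robot.get_obs(); print(o["time"],o["tool_pos"],o["ee_rot"],o["joint_positions"].round(3))
p=robot.camera_params("wrist"); im=robot.snapshot("wrist"); cv2.imwrite("pics/w1.png",im)
p["extrinsics"]=p["extrinsics"].tolist(); json.dump(p,open("w1.json","w"))
```

```text
1.75 [ 0.43053207 -0.01993222  0.32304039] [-1.56366162e+00  5.70452917e-04 -1.29069298e+00] [-0.181 -0.164  1.319  0.004  1.98   1.111]
```

View pics/w1.png

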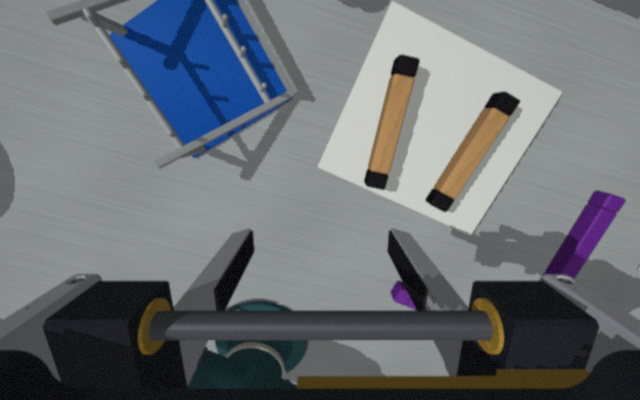

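The wrist view shows the board with both beech batons, ends at (405,66)/(376,180) and (502,103)/(440,200). The rack is only partly in view, top left. I'll crop for the rack pins.

Run:
```python
from h import *
a=cv2.imread("pics/w1.png");b=cv2.imread("pics/side0.png")
cv2.imwrite("pics/c3.png",cv2.resize(a[0:170,50:320],None,fx=2.9,fy=2.9,interpolation=cv2.INTER_CUBIC))
cv2.imwrite("pics/c4.png",cv2.resize(b[80:185,245:350],None,fx=5,fy=5,interpolation=cv2.INTER_CUBIC))
cv2.imwrite("pics/c5.png",cv2.resize(a[40:220,360:530],None,fx=3.3,fy=3.3,interpolation=cv2.INTER_CUBIC))
```

```text
(no output)
```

View pics/c3.png

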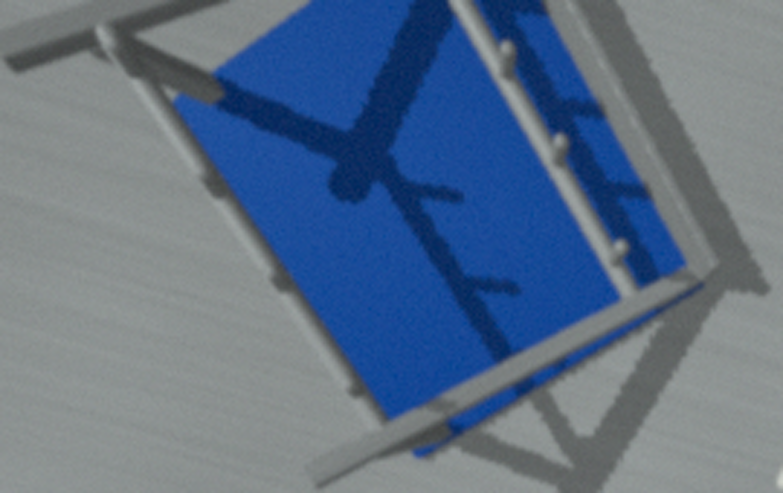

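View pics/c4.png

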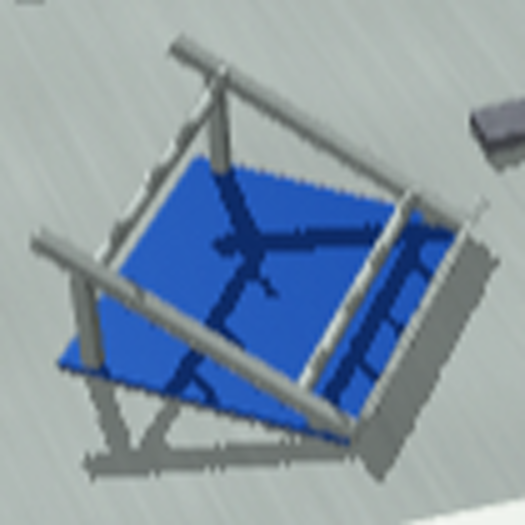

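View pics/c5.png

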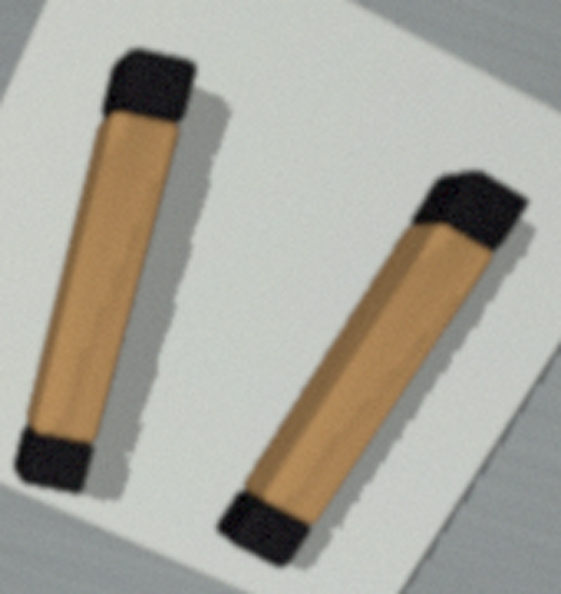

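```bash
cat > fit.py <<'E'
from h import *
import json
ps=robot.camera_params("scene"); pw=json.load(open("w1.json")); pw["extrinsics"]=np.array(pw["extrinsics"])
up=[(536,60),(590,72),(638,84),(696,97)];lo=[(489,186),(547,203),(595,217),(655,234)]
ob=np.array(lo[::-1]+up[::-1])/3+[220,140]
wi=[3,2,1,7,6,5]; wo=np.array([(620,245),(561,140),(510,45),(355,388),(280,280),(212,185)])/2.9+[50,0]
def res(q):
    X=rackpts(q)[0]; return np.r_[(proj(ps,X)-ob).ravel(),(proj(pw,X[wi])-wo).ravel()]
r=least_squares(res,[.52,.237,.05,2.358,.113],loss='soft_l1')
if __name__=="__main__":
    print(r.x.round(4),r.cost); print(res(r.x).reshape(-1,2).round(1).tolist())
    M=rackpts(r.x)[1]
    for s in(1,-1): print("slot",s,(M@[0,s*r.x[4]/2,0]+r.x[:3]).round(4))
    for nm,f,n in (("L",(151,118),(66,438)),("R",(467,235),(285,508))):
        a,b=[ray(pw,np.array(k)/3.3+[360,40],.051) for k in(f,n)]
        d=a-b; print(nm,((a+b)/2).round(4),"len",np.linalg.norm(d).round(3),"ang",np.degrees(np.arctan2(d[1],d[0])).round(1))
E
python3 fit.py
```

```text
[0.54   0.219  0.0755 2.3862 0.1088] 7.300987211282645
[[0.3, 0.3], [0.1, 0.5], [0.2, 0.8], [0.4, 1.2], [-0.7, -0.5], [-0.9, -0.7], [-0.3, -0.4], [-0.8, -0.7], [0.9, 0.1], [-0.0, 0.9], [-0.8, 3.2], [0.6, -0.6], [-0.5, -1.0], [-0.5, -0.8]]
slot 1 [0.5027 0.1794 0.0755]
slot -1 [0.5773 0.2585 0.0755]
L [ 0.5329 -0.1151  0.051 ] len 0.16 ang 4.6
R [ 0.5279 -0.2641  0.051 ] len 0.159 ang -11.4
```

```bash
cat >> h.py <<'E'
def Rt(yaw): return R.from_euler('xyz',[-np.pi/2,0,yaw])
def plan(pos,Rg,n=None,o=None):
    o=o or robot.get_obs(); Rc=R.from_euler('xyz',o["ee_rot"]); 
    w=(Rc.inv()*Rg).as_rotvec(); t=Rc.inv().apply(np.array(pos)-o["tool_pos"])
    if n is None: n=int(max(np.ceil(np.linalg.norm(w)/.145),np.ceil(np.linalg.norm(t)/.046),1))
    S=sum(R.from_rotvec(w*k/n).as_matrix() for k in range(n)); tr=np.linalg.solve(S,t)
    print("n",n,"row",(w/n).round(4),tr.round(4)," total",w.round(3),t.round(4))
E
python3 - <<'E'
from h import *
plan([.533,-.115,.11],Rt(-1.49))
E
```

```text
n 6 row [-0.0021  0.0349 -0.001 ] [0.02   0.0358 0.0126]  total [-0.012  0.21  -0.006] [0.1266 0.2147 0.0635]
```

{"fn": "arm_command", "kwargs": {"series": "-0.002 0.035 -0.001 0.02 0.036 0.0126 0.094;-0.002 0.035 -0.001 0.02 0.036 0.0126 0.094;-0.002 0.035 -0.001 0.02 0.036 0.0126 0.094;-0.002 0.035 -0.001 0.02 0.036 0.0126 0.094;-0.002 0.035 -0.001 0.02 0.036 0.0126 0.094;-0.002 0.035 -0.001 0.02 0.036 0.0126 0.094"}}

```text
time: 2.4
tool_pos: [0.5451, -0.1121, 0.1146]
ee_rot: [-1.546, -0.007, -1.482]
wrist_force: [0.8, -0.2, 0.9]
width: 0.0942
```

Run:
```python
from h import *
o=robot.get_obs(); print(o["wrist_torque"],o["wrist_force"])
plan([.533,-.115,.020],Rt(-1.49))
p=robot.camera_params("wrist"); im=robot.snapshot("wrist")
for q in ([.533,-.115,.051],[.533+.11*np.cos(.08),-.115+.11*np.sin(.08),.051],[.533-.11*np.cos(.08),-.115-.11*np.sin(.08),.051]):
    a=proj(p,q)[0]; print(a); cv2.circle(im,(int(a[0]),int(a[1])),3,(0,0,255),1)
cv2.imwrite("pics/w2.png",im)
```

```text
[-0.00578876  0.0498667  -0.0410902 ] [ 0.80677765 -0.24794466  0.93921151]
n 3 row [-0.0081  0.0028  0.0021] [ 0.0005  0.0315 -0.0046]  total [-0.024  0.009  0.006] [ 0.0012  0.0943 -0.0146]
[322.0411526  215.40731221]
[323.44549954 103.89208667]
[320.88693288 307.06064185]
```

View pics/w2.png

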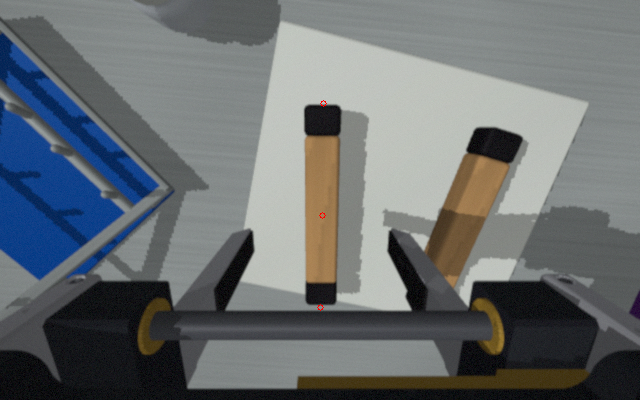

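The markers on the wrist image land on the chosen beech baton, with its caps at (322,105) and (320,303). I'll descend and grip.

{"fn": "arm_command", "kwargs": {"series": "-0.008 0.003 0.002 0 0.03 -0.005 0.08;-0.008 0.003 0.002 0 0.03 -0.005 0.08;-0.008 0.003 0.002 0 0.023 -0.005 0.08;0 0 0 0 0.009 0 0.08"}}

```text
time: 2.85
tool_pos: [0.5267, -0.1172, 0.0097]
ee_rot: [-1.585, 0.004, -1.496]
wrist_force: [0.6, 0.3, 0.6]
width: 0.0799
```

Run:
```python
from h import *
o=robot.get_obs(); print(o["wrist_torque"],o["wrist_force"])
plan([.533,-.115,.020],Rt(-1.49))
```

```text
[-0.02473725  0.00590762  0.02717155] [0.60037194 0.31143313 0.62384262]
n 1 row [ 0.0146 -0.0061 -0.0036] [-0.0017 -0.0104  0.0063]  total [ 0.015 -0.006 -0.004] [-0.0017 -0.0104  0.0063]
```

{"fn": "arm_command", "kwargs": {"series": "0.015 -0.006 -0.004 -0.002 -0.011 0.006 0.08;0 0 0 0 0 0 0.08"}}

```text
time: 3.05
tool_pos: [0.5329, -0.1146, 0.0215]
ee_rot: [-1.57, -0.0, -1.49]
wrist_force: [-0.6, 0.4, 0.1]
width: 0.0798
```

Run:
```python
from h import *
o=robot.get_obs(); print(o["wrist_torque"],o["wrist_force"])
plan([.533,-.115,.021],Rt(-1.49))
```

```text
[-0.04263865  0.01342338  0.02572403] [-0.61182218  0.39562041  0.06349939]
n 1 row [-0.0009  0.0004  0.    ] [0.0004 0.0005 0.    ]  total [-0.001  0.     0.   ] [0.0004 0.0005 0.    ]
```

{"fn": "arm_command", "kwargs": {"series": "0 0 0 0 0 0 0;0 0 0 0 0 0 0;0 0 0 0 0 0 0;0 0 0 0 0 0 0;0 0 0 0 0 0 0"}}

```text
time: 3.55
tool_pos: [0.5375, -0.1154, 0.0284]
ee_rot: [-1.559, -0.005, -1.488]
wrist_force: [-0.3, 0.1, -0.3]
width: 0.0436
```

Run:
```python
from h import *
o=robot.get_obs(); print(o["wrist_torque"],o["wrist_force"])
```

```text
[0.01845623 0.04498907 0.00715282] [-0.29065454  0.1133394  -0.2501318 ]
```

{"fn": "arm_command", "kwargs": {"series": "-0.003 0 0 0 0.002 -0.002 0;-0.003 0 0 0 0.002 -0.002 0;-0.002 0 0 0 0.002 0 0"}}

```text
time: 3.85
tool_pos: [0.5332, -0.1159, 0.022]
ee_rot: [-1.567, -0.005, -1.488]
wrist_force: [0.9, -0.2, 0.4]
width: 0.0192
```

Run:
```python
from h import *
o=robot.get_obs(); print(o["wrist_torque"],o["wrist_force"])
plan([.533,-.115,.11],Rt(-1.49))
```

```text
[ 0.02064396 -0.008797    0.01549209] [ 0.93030011 -0.22782092  0.38242272]
n 2 row [-0.0019  0.0008  0.0024] [-0.0003 -0.044   0.0001]  total [-0.004  0.002  0.005] [-0.0005 -0.088   0.0002]
```

Run:
```python
from h import *
for n in("wrist","side"): cv2.imwrite(f"pics/{n}3.png",robot.snapshot(n))
a=cv2.imread("pics/side3.png"); cv2.imwrite("pics/side3c.png",cv2.resize(a[130:330,230:450],None,fx=2.9,fy=2.9,interpolation=cv2.INTER_CUBIC))
o=robot.get_obs();print(o["width"],o["tool_pos"])
```

```text
0.01120182125594756 [ 0.5330523  -0.11573336  0.02166429]
```

View pics/wrist3.png

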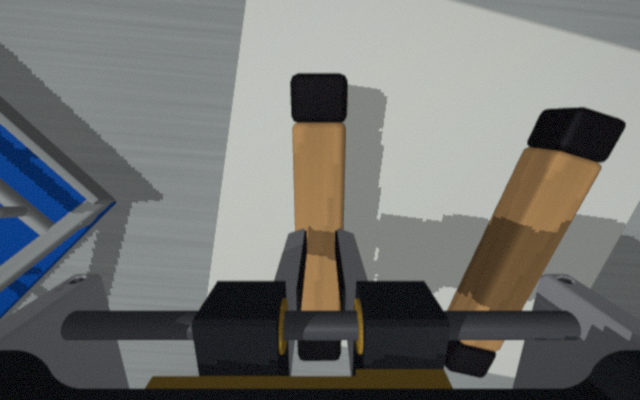

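View pics/side3c.png

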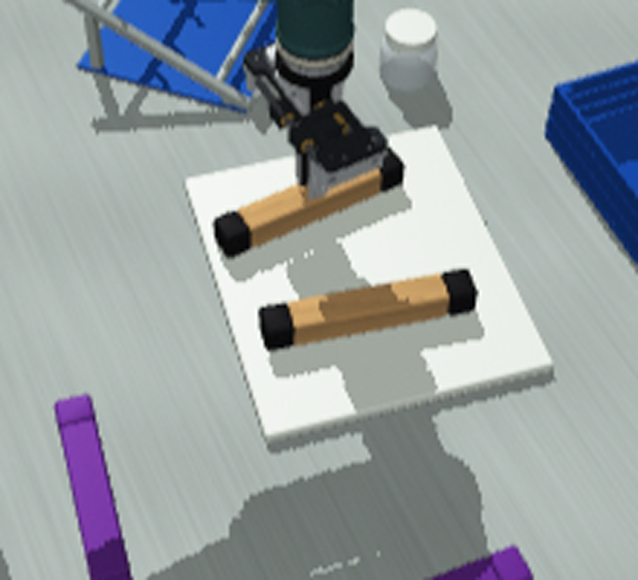

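Run:
```python
from h import *
a=cv2.imread("pics/wrist3.png"); cv2.imwrite("pics/wrist3c.png",cv2.resize(a[200:370,230:410],None,fx=4,fy=4,interpolation=cv2.INTER_CUBIC)[:600])
p=robot.camera_params("wrist");o=robot.get_obs()
Rc=R.from_euler('xyz',o["ee_rot"])
for d in ([0,0,0],[.018,0,0],[-.018,0,0],[.018,-.0188,0],[.018,-.0188,.008]): print(proj(p,o["tool_pos"]+Rc.apply(d)))
```

```text
[[320.59219168 225.47438133]]
[[342.85061693 225.51372274]]
[[298.33817043 225.43504771]]
[[344.76003647 234.85319208]]
[[345.04037121 224.80422957]]
```

View pics/wrist3c.png

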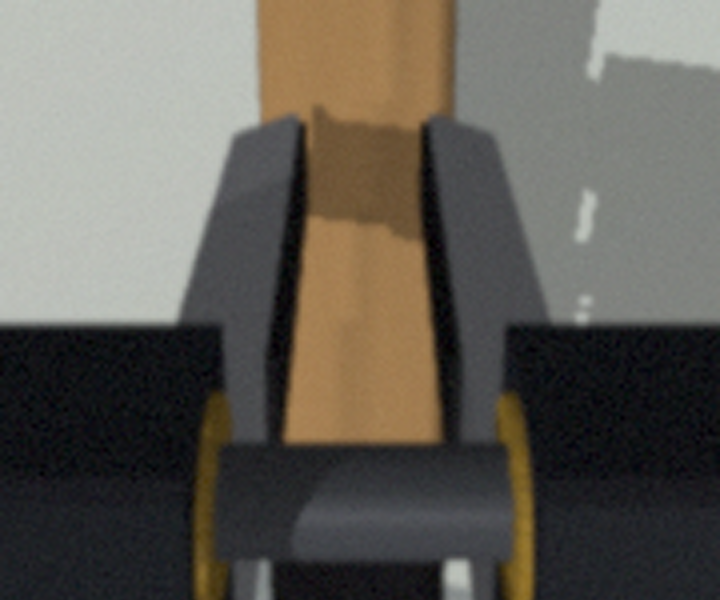

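Run:
```python
from h import *
o=robot.get_obs();Rc=R.from_euler('xyz',o["ee_rot"])
out=[]
for n,box in (("side",(290,150,390,230)),("scene",(240,160,360,280))):
    p=robot.camera_params(n); im=robot.snapshot(n) if n=="scene" else cv2.imread("pics/side3.png")
    x0,y0,x1,y1=box; f=5
    c=cv2.resize(im[y0:y1,x0:x1],None,fx=f,fy=f,interpolation=cv2.INTER_CUBIC)
    for d,col in (([0,0,0],(0,0,255)),([0,-.0188,0],(0,255,0)),([0,-.04,0],(255,0,0))):
        a=((proj(p,o["tool_pos"]+Rc.apply(d))[0]-[x0,y0]+.5)*f).astype(int); cv2.circle(c,tuple(a.tolist()),4,col,2)
    cv2.imwrite(f"pics/{n}4c.png",c)
print(robot.get_obs()["width"])
```

```text
0.007437486557569015
```

View pics/side4c.png

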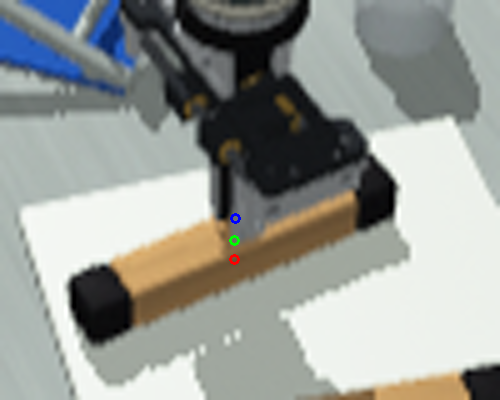

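View pics/scene4c.png

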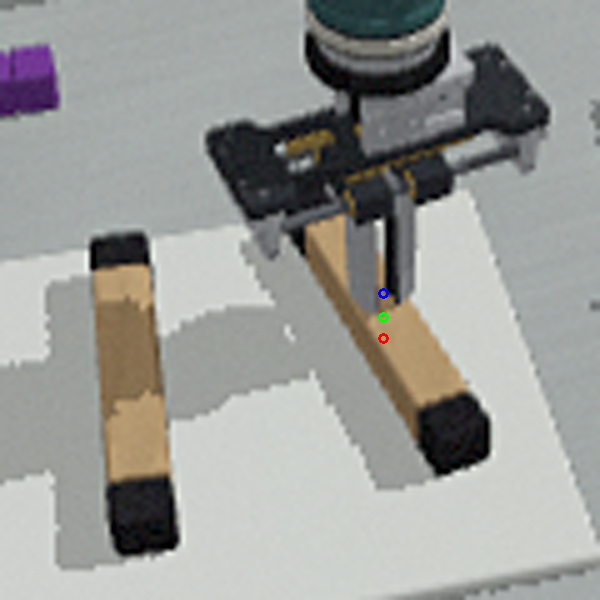

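Run:
```python
from h import *
pos=np.array([0.15915607, -0.52583333,  0.17273049]);Rc=R.from_euler('xyz',[-1.5705936 ,  0.00216105, -1.27699558])
for n,box in (("side",(210,280,330,380)),("scene",(80,60,180,160))):
    p=robot.camera_params(n); im=cv2.imread(f"pics/{n}0.png")
    x0,y0,x1,y1=box; f=6
    c=cv2.resize(im[y0:y1,x0:x1],None,fx=f,fy=f,interpolation=cv2.INTER_CUBIC)
    for s in(-1,1):
      for d,col in (([0,0,0],(0,0,255)),([0,-.0188,0],(0,255,0)),([0,-.04,0],(255,0,0))):
        a=((proj(p,pos+Rc.apply(np.array(d)+[s*.047,0,0]))[0]-[x0,y0]+.5)*f).astype(int); cv2.circle(c,tuple(a.tolist()),4,col,2)
    cv2.imwrite(f"pics/{n}5c.png",c)
```

```text
(no output)
```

View pics/side5c.png

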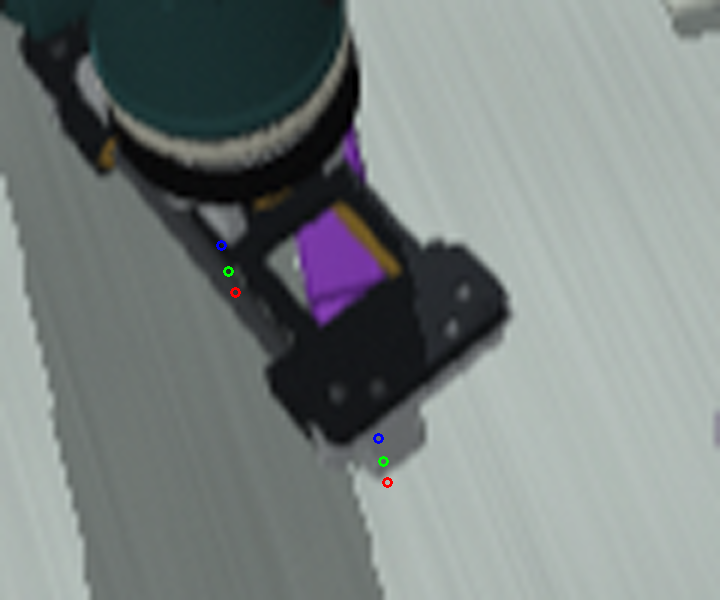

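View pics/scene5c.png

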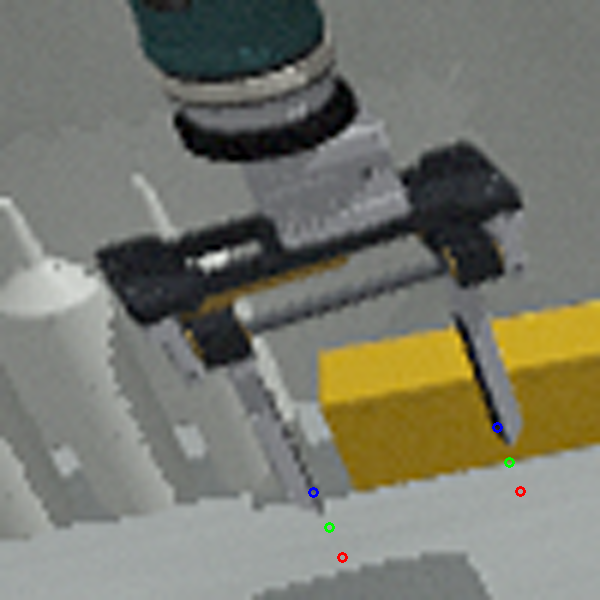

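Run:
```python
from h import *
o=robot.get_obs();Rc=R.from_euler('xyz',o["ee_rot"]);p=robot.camera_params("wrist")
for z in(-.008,0,.008):
  for h in(0,.02,.04): print(z,h,[proj(p,o["tool_pos"]+Rc.apply([s*.047,-h,z]))[0].round(0) for s in(-1,1)])
a=cv2.imread("pics/wrist0.png"); cv2.imwrite("pics/wrist0c.png",cv2.resize(a[210:330,190:450],None,fx=3,fy=3,interpolation=cv2.INTER_CUBIC))
# triangulate tip
P=[robot.camera_params("side"),robot.camera_params("scene")]; ob=np.array([[341,198],[315,222.4]])
r=least_squares(lambda X:np.r_[proj(P[0],X)[0]-ob[0],proj(P[1],X)[0]-ob[1]],[.53,-.11,.03]);print(r.x,r.cost,o["tool_pos"])
```

```text
-0.008 0 [array([263., 234.]), array([378., 235.])]
-0.008 0.02 [array([258., 245.]), array([383., 245.])]
-0.008 0.04 [array([251., 258.]), array([390., 258.])]
0 0 [array([263., 225.]), array([379., 226.])]
0 0.02 [array([257., 235.]), array([384., 236.])]
0 0.04 [array([251., 247.]), array([391., 248.])]
0.008 0 [array([262., 216.]), array([379., 216.])]
0.008 0.02 [array([256., 225.]), array([385., 225.])]
0.008 0.04 [array([250., 236.]), array([392., 237.])]
[ 0.54087729 -0.12499559  0.05036251] 1.9675058253002269 [ 0.53328017 -0.11580568  0.02194806]
```

View pics/wrist0c.png

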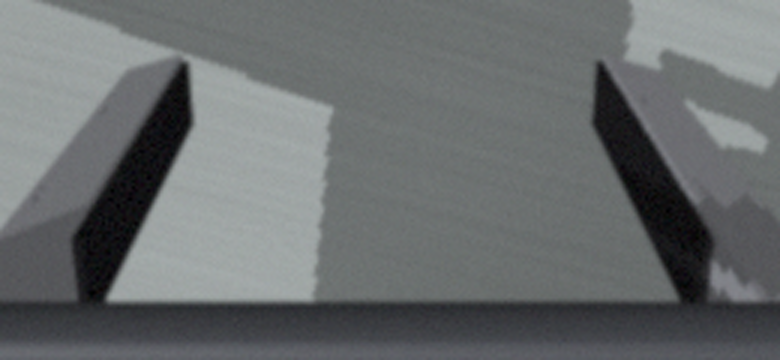

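The fingers closed to 7 mm just above the baton's top. All three views put the real fingertips about 29 mm short of the reported TCP along tool y. I'll allow for that, so I'll rise, open, and go about 30 mm deeper.

{"fn": "arm_command", "kwargs": {"series": "0 0 0 0 -0.02 0 0.075;0 0 0 0 -0.01 0 0.075;0 0 0 0 0 0 0.075;0 0 0 0 0 0 0.075;0 0 0 0 0 0 0.075;0 0 0 0 0 0 0.075;0 0 0 0 0 0 0.075;0 0 0 0 0 0 0.075"}}

```text
time: 4.8
tool_pos: [0.5314, -0.1151, 0.0497]
ee_rot: [-1.572, -0.003, -1.488]
wrist_force: [0.1, -0.6, -0.4]
width: 0.068
```

Run:
```python
from h import *
o=robot.get_obs(); print(o["wrist_torque"],o["wrist_force"])
plan([.533,-.115,-.009],Rt(-1.49))
```

```text
[ 0.01098629 -0.00149991 -0.0127086 ] [ 0.07596517 -0.60526825 -0.3948101 ]
n 2 row [0.0005 0.0009 0.0013] [-0.0001  0.0293  0.0008]  total [0.001 0.002 0.003] [-0.0001  0.0587  0.0016]
```

{"fn": "arm_command", "kwargs": {"series": "0 0 0 0 0.02 0.001 0.075;0 0 0 0 0.02 0.001 0.075;0 0 0 0 0.012 0 0.075;0 0 0 0 0.003 0 0.07"}}

```text
time: 5.2
tool_pos: [0.5344, -0.1154, -0.0063]
ee_rot: [-1.57, -0.004, -1.488]
wrist_force: [0.2, 0.6, -0.8]
width: 0.0708
```

Run:
```python
from h import *
o=robot.get_obs(); print(o["wrist_torque"],o["wrist_force"])
plan([.533,-.115,-.009],Rt(-1.49))
```

```text
[-0.01781195  0.01741224  0.00080241] [ 0.16407831  0.56072355 -0.76248075]
n 1 row [-0.0012  0.0017  0.0036] [-0.0005  0.0027 -0.0014]  total [-0.001  0.002  0.004] [-0.0005  0.0027 -0.0014]
```

{"fn": "arm_command", "kwargs": {"series": "-0.001 0 0.003 0 0.002 -0.001 0;0 0 0 0 0.001 0 0;0 0 0 0 0.001 0 0;0 0 0 0 0 0 0;0 0 0 0 0 0 0;0 0 0 0 0 0 0"}}

```text
time: 5.8
tool_pos: [0.5345, -0.1158, -0.0088]
ee_rot: [-1.568, -0.001, -1.488]
wrist_force: [0.2, 0.1, -2.7]
width: 0.0358
```

Run:
```python
from h import *
o=robot.get_obs(); print(o["wrist_torque"],o["wrist_force"],o["width"])
plan([.533,-.115,.06],Rt(-1.49))
```

```text
[ 0.00243179 -0.02797614 -0.00085326] [ 0.20784103  0.13570377 -2.66875068] 0.035816225674302656
n 2 row [-0.0013  0.0008  0.0006] [-0.0004 -0.0344 -0.0006]  total [-0.003  0.002  0.001] [-0.0009 -0.0688 -0.0012]
```

Gripped at 35.8 mm. Lifting to read the torque.

{"fn": "arm_command", "kwargs": {"series": "0 0 0 0 -0.01 0 0;0 0 0 0 -0.02 0 0;0 0 0 0 -0.025 0 0;0 0 0 0 -0.02 0 0;0 0 0 0 -0.005 0 0;0 0 0 0 0 0 0;0 0 0 0 0 0 0"}}

```text
time: 6.5
tool_pos: [0.532, -0.1149, 0.0727]
ee_rot: [-1.573, 0.001, -1.488]
wrist_force: [1.0, -0.0, -4.0]
width: 0.0358
```

Run:
```python
from h import *
o=robot.get_obs(); print(o["wrist_torque"],o["wrist_force"],o["width"],o["ee_rot"],o["tool_pos"],o["joint_torque"].round(2),o["joint_positions"].round(2))
T=[];
for i in range(3):
    im=robot.snapshot("wrist"); o=robot.get_obs(); T.append(np.r_[o["wrist_torque"],o["wrist_force"]])
print(np.array(T).round(3)); cv2.imwrite("pics/w6.png",im)
cv2.imwrite("pics/s6.png",cv2.resize(robot.snapshot("side")[130:290,250:430],None,fx=3.5,fy=3.5,interpolation=cv2.INTER_CUBIC))
```

```text
[ 0.05601572 -0.09661789 -0.03827313] [ 9.94596510e-01 -2.21519725e-03 -3.96988378e+00] 0.035753322906328176 [-1.57311927e+00  1.06450537e-03 -1.48827850e+00] [ 0.5320004  -0.11492385  0.07272634] [ 1.000e-02 -3.632e+01 -3.103e+01 -0.000e+00  6.000e-02  0.000e+00] [-0.32  0.12  1.54  0.    1.49  1.17]
[[ 0.07  -0.156  0.054 -0.128  0.306 -3.401]
 [ 0.026 -0.111 -0.008  0.943 -0.184 -2.995]
 [ 0.024 -0.092 -0.062 -0.433  0.065 -3.921]]
```

View pics/w6.png

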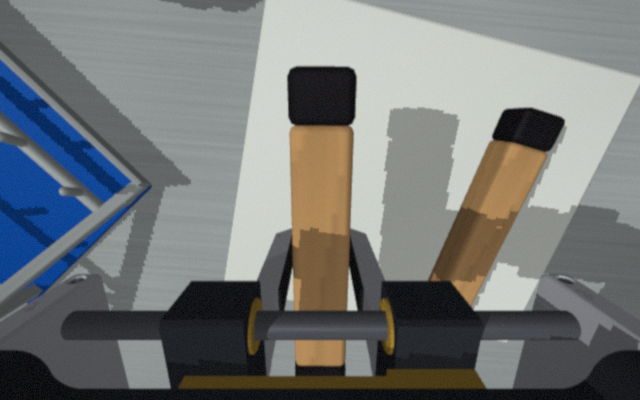

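View pics/s6.png

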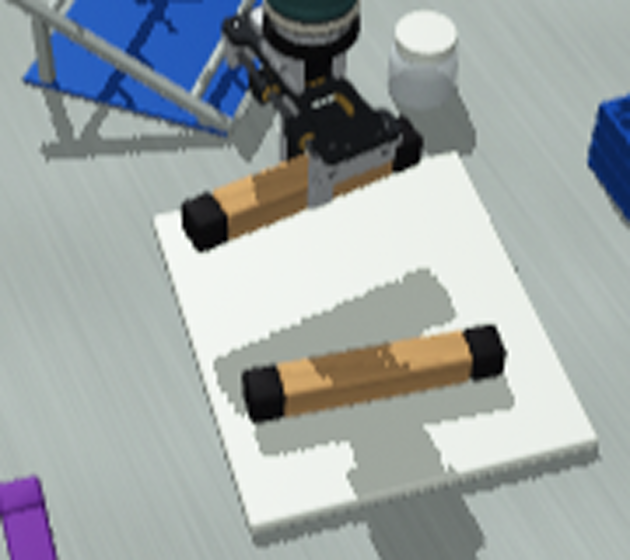

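The moment is about (0.03, −0.11, 0) N·m with a force of about −3.5 N in z. So the balance point is about 38 mm toward −x, and the heavy end is the one nearest the robot (tool −z side). Tool z therefore has to point up the rack, which keeps joint 6 in range, so no regrasp is needed.

```bash
cat >> h.py <<'E'
Cm=np.array([[0,0,1.],[-1,0,0],[0,-1,0]])
def slotR(M): return R.from_matrix(M@Cm)
E
python3 - <<'E'
from h import *
plan([.51,.03,.21],Rt(-.4))
E
```

```text
n 8 row [ 0.0003 -0.136  -0.0005] [-0.0176 -0.0172  0.0076]  total [ 0.003 -1.088 -0.004] [-0.1463 -0.1377 -0.01  ]
```

{"fn": "arm_command", "kwargs": {"series": "0 0 0 0 -0.03 0 0;0 0 0 0 -0.03 0 0;0 -0.136 0 -0.0176 -0.015 0.0076 0;0 -0.136 0 -0.0176 -0.015 0.0076 0;0 -0.136 0 -0.0176 -0.015 0.0076 0;0 -0.136 0 -0.0176 -0.01 0.0076 0;0 -0.136 0 -0.0176 -0.01 0.0076 0;0 -0.136 0 -0.0176 -0.01 0.0076 0;0 -0.136 0 -0.0176 -0.005 0.0076 0;0 -0.136 0 -0.0176 0 0.0076 0;0 0 0 0 0 0 0"}}

```text
time: 7.8
tool_pos: [0.5034, 0.0345, 0.2072]
ee_rot: [-1.572, 0.026, -0.358]
wrist_force: [-0.5, -1.2, -2.2]
width: 0.0359
```

Run:
```python
from h import *
from fit import r
import json
o=robot.get_obs(); print(o["ee_rot"],o["tool_pos"],o["joint_positions"].round(2),o["wrist_torque"].round(3))
p=robot.camera_params("wrist"); im=robot.snapshot("wrist"); cv2.imwrite("pics/w7.png",im)
X=rackpts(r.x)[0]; a=proj(p,X); print(a.round(1).tolist())
for k in a: cv2.circle(im,(int(k[0]),int(k[1])),3,(0,0,255),1)
cv2.imwrite("pics/w7a.png",im)
p["extrinsics"]=p["extrinsics"].tolist(); json.dump(p,open("w7.json","w"))
```

```text
[-1.57180726  0.02602679 -0.35755561] [0.5033813  0.03448514 0.20716278] [-0.05  0.    1.39  0.01  1.77  0.31] [ 0.021 -0.132 -0.011]
[[388.8, -23.6], [365.5, 32.8], [348.2, 74.6], [328.6, 121.8], [249.1, -141.4], [227.6, -59.8], [212.0, -0.9], [194.9, 63.9]]
```

View pics/w7a.png

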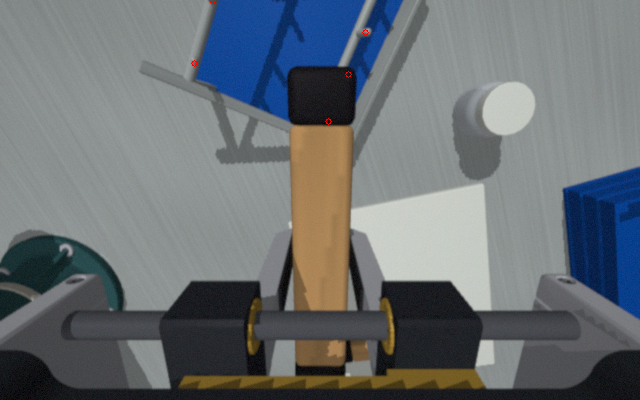

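Run:
```python
from h import *
T=[]
for i in range(6):
    robot.snapshot("wrist"); o=robot.get_obs(); T.append(np.r_[o["wrist_torque"],o["wrist_force"]])
print(np.array(T).round(3)); print(np.mean(T,0).round(3),o["ee_rot"],o["tool_pos"],o["time"])
```

```text
[[ 8.000e-02 -1.080e-01 -3.000e-02  7.940e-01 -3.010e-01 -3.163e+00]
 [ 1.260e-01 -1.500e-01 -3.900e-02  2.110e-01  4.700e-02 -3.341e+00]
 [ 1.200e-02 -1.190e-01 -7.000e-03 -7.850e-01  1.047e+00 -3.781e+00]
 [ 4.700e-02 -1.140e-01  3.300e-02  7.290e-01 -5.400e-02 -2.808e+00]
 [ 5.600e-02 -1.180e-01  3.000e-03  6.200e-01  6.710e-01 -3.356e+00]
 [ 6.500e-02 -1.170e-01  5.900e-02  4.560e-01  4.780e-01 -3.842e+00]]
[ 6.400e-02 -1.210e-01  3.000e-03  3.380e-01  3.150e-01 -3.382e+00] [-1.57288145  0.02553179 -0.36287521] [0.50469017 0.0320618  0.20680059] 8.15
```

Run:
```python
from h import *
from fit import r
o=robot.get_obs(); Rc=R.from_euler('xyz',o["ee_rot"]);p=robot.camera_params("wrist")
for y in(-.050,-.06,-.07): print(y,[(z,proj(p,o["tool_pos"]+Rc.apply([.018,y,z]))[0].round(1).tolist()) for z in(.08,.11,-.08)])
M=rackpts(r.x)[1]; s=r.x[4]/2
c=M@[0,-s,0]+r.x[:3]; Rg=slotR(M); off=Rg.apply([0,-.042,-.0015])
tgt=c-off
print("final tcp",tgt, "euler",Rg.as_euler('xyz'))
plan(tgt+M@[0,0,.09],Rg)
```

```text
-0.05 [(0.08, [351.3, 123.5]), (0.11, [353.2, 64.3]), (-0.08, [344.1, 355.1])]
-0.06 [(0.08, [353.3, 123.8]), (0.11, [355.4, 60.5]), (-0.08, [345.3, 367.1])]
-0.07 [(0.08, [355.7, 124.2]), (0.11, [358.1, 56.1]), (-0.08, [346.6, 380.3])]
final tcp [0.56340338 0.27165007 0.03807787] euler [-1.13446401  0.          0.8154396 ]
n 9 row [ 0.0412 -0.1292  0.0259] [0.015  0.0133 0.0212]  total [ 0.371 -1.163  0.233] [0.0072 0.0865 0.2305]
```

{"fn": "arm_command", "kwargs": {"series": "0.041 -0.129 0.026 0.015 0.013 0.0212 0;0.041 -0.129 0.026 0.015 0.013 0.0212 0;0.041 -0.129 0.026 0.015 0.013 0.0212 0;0.041 -0.129 0.026 0.015 0.013 0.0212 0;0.041 -0.129 0.026 0.015 0.013 0.0212 0;0.041 -0.129 0.026 0.015 0.013 0.0212 0;0.041 -0.129 0.026 0.015 0.013 0.0212 0;0.041 -0.129 0.026 0.015 0.013 0.0212 0;0.041 -0.129 0.026 0.015 0.013 0.0212 0"}}

```text
time: 9.05
tool_pos: [0.5975, 0.2422, 0.1187]
ee_rot: [-1.132, -0.006, 0.838]
wrist_force: [0.8, -0.5, -3.1]
width: 0.0356
```

Run:
```python
from h import *
from fit import r
o=robot.get_obs(); print(o["ee_rot"],o["tool_pos"],o["joint_positions"].round(2),o["wrist_torque"].round(3))
M=rackpts(r.x)[1]; Rg=slotR(M)
plan([.5634+.09*M[0,2],.2717+.09*M[1,2],.0381+.09*M[2,2]],Rg)
plan([.5634+.04*M[0,2],.2717+.04*M[1,2],.0381+.04*M[2,2]],Rg)
Rc=R.from_euler('xyz',o["ee_rot"]); print("baton in slot frame",(M.T@(o["tool_pos"]+Rc.apply([0,-.042,-.0015])-r.x[:3])).round(4))
for n in("wrist","scene","side"): 
    p=robot.camera_params(n); im=robot.snapshot(n)
    for k in proj(p,rackpts(r.x)[0]): cv2.circle(im,(int(k[0]),int(k[1])),3,(0,0,255),1)
    if n=="scene": im=cv2.resize(im[120:270,350:490],None,fx=4,fy=4,interpolation=cv2.INTER_CUBIC)
    if n=="side": im=cv2.resize(im[60:200,230:370],None,fx=4,fy=4,interpolation=cv2.INTER_CUBIC)
    cv2.imwrite(f"pics/{n}8.png",im)
```

```text
[-1.13173946 -0.00642433  0.83807268] [0.59754608 0.24216717 0.11870545] [ 0.1   0.52  1.01  0.34  1.9  -0.67] [-0.199 -0.365  0.049]
n 1 row [-0.0028  0.0232 -0.0038] [-0.0017  0.0021  0.0069]  total [-0.003  0.023 -0.004] [-0.0017  0.0021  0.0069]
n 2 row [-0.0014  0.0116 -0.0019] [-0.0008  0.0261  0.0034]  total [-0.003  0.023 -0.004] [-0.0016  0.0521  0.0067]
baton in slot frame [-0.0069 -0.0565  0.0921]
```

View pics/wrist8.png

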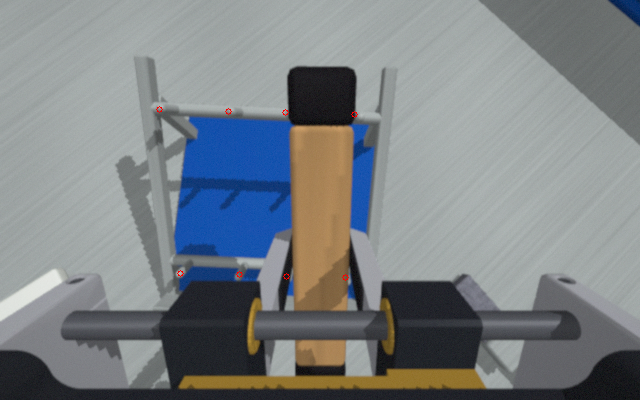

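View pics/scene8.png

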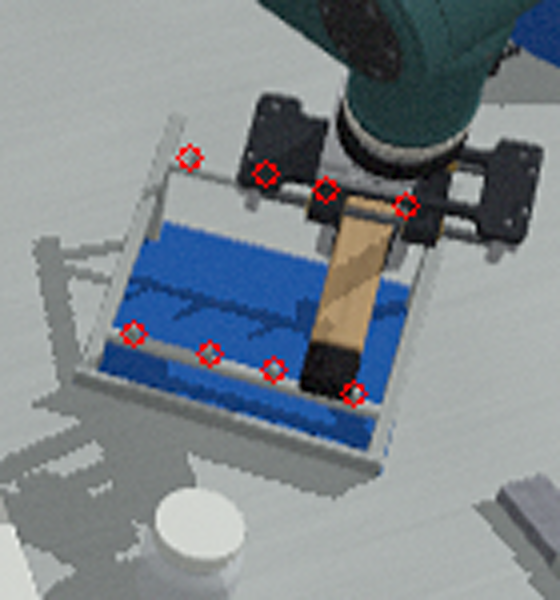

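View pics/side8.png

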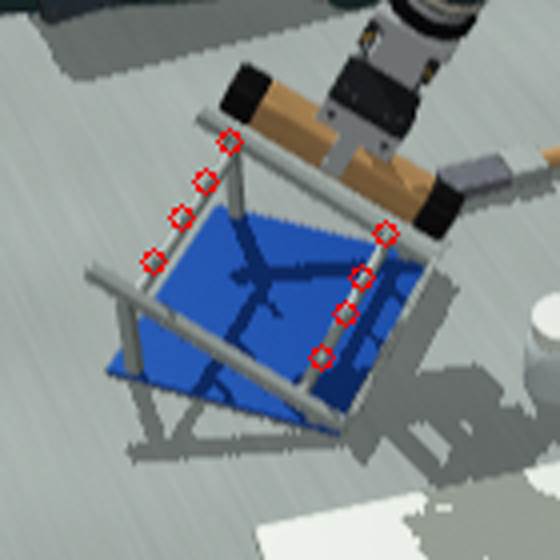

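Run:
```python
import cv2
a=cv2.imread("pics/wrist8.png"); cv2.imwrite("pics/w8c.png",cv2.resize(a[80:300,130:400],None,fx=2.7,fy=2.7,interpolation=cv2.INTER_CUBIC))
```

```text
(no output)
```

View pics/w8c.png

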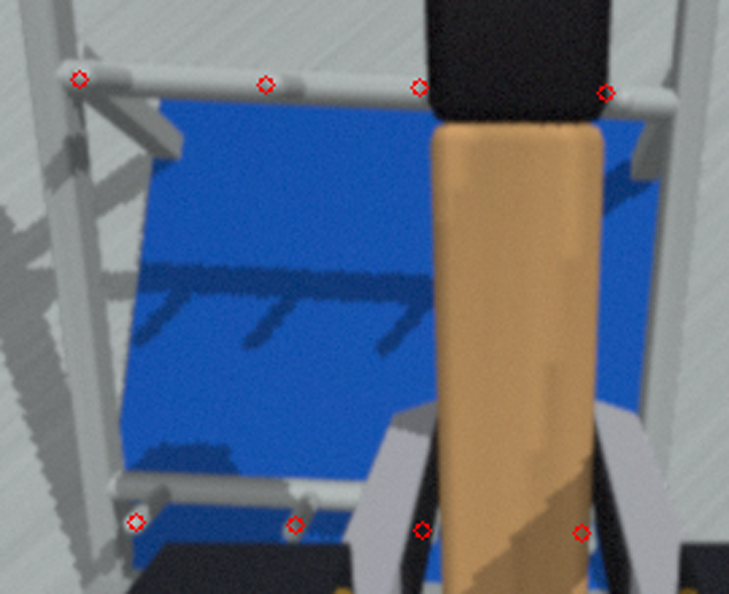

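```bash
cat >> h.py <<'E'
def slotplan(r,side,dz,off,n=None,x=.0):
    q,M=rackpts(r); Rg=slotR(M); s=side*r[4]/2
    plan(M@[x,s,dz]+r[:3]-Rg.apply(off),Rg,n)
    o=robot.get_obs(); Rc=R.from_euler('xyz',o["ee_rot"]); print("baton in rack frame",(M.T@(o["tool_pos"]+Rc.apply(off)-r[:3])-[0,s,0]).round(4),"rotvec",(Rg.inv()*Rc).as_rotvec().round(3),"F",o["wrist_force"].round(1),"w",o["width"])
E
python3 - <<'E'
from h import *
from fit import r
slotplan(r.x,-1,.03,[0,-.042,-.0015],n=4)
E
```

```text
n 4 row [-0.0008  0.0048 -0.0015] [-0.0004  0.0151  0.0015]  total [-0.003  0.019 -0.006] [-0.0012  0.0605  0.006 ]
baton in rack frame [-0.0063 -0.002   0.0905] rotvec [ 0.003 -0.019  0.006] F [ 0.3 -0.8 -2.9] w 0.03600573214220638
```

{"fn": "arm_command", "kwargs": {"series": "0 0.005 -0.002 -0.0004 0.015 0.0015 0;0 0.005 -0.002 -0.0004 0.015 0.0015 0;0 0.005 -0.001 -0.0004 0.015 0.0015 0;0 0.005 -0.001 -0.0004 0.015 0.0015 0;0 0 0 0 0 0 0"}}

```text
time: 9.7
tool_pos: [0.5767, 0.2556, 0.0658]
ee_rot: [-1.143, 0.002, 0.799]
wrist_force: [-1.0, 0.2, -3.5]
width: 0.0358
```

Run:
```python
from h import *
from fit import r
slotplan(r.x,-1,.0,[0,-.042,-.0015])
for n in("scene","side"): 
    im=robot.snapshot(n)
    im=cv2.resize(im[140:260,360:480],None,fx=5,fy=5,interpolation=cv2.INTER_CUBIC) if n=="scene" else cv2.resize(im[60:200,230:370],None,fx=4,fy=4,interpolation=cv2.INTER_CUBIC)
    cv2.imwrite(f"pics/{n}9.png",im)
```

```text
n 1 row [ 0.0088 -0.0159  0.0047] [0.0023 0.0338 0.0074]  total [ 0.009 -0.016  0.005] [0.0023 0.0338 0.0074]
baton in rack frame [-0.0067  0.0028  0.0339] rotvec [-0.009  0.016 -0.005] F [-1.   0.2 -3.5] w 0.03584469091777334
```

View pics/scene9.png

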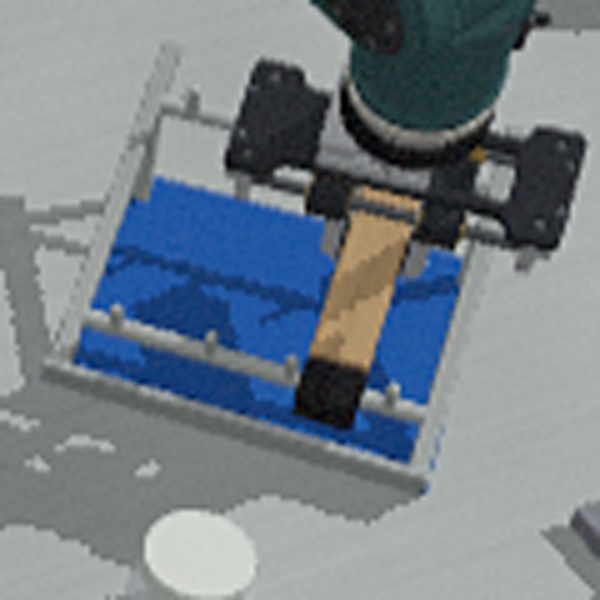

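View pics/side9.png

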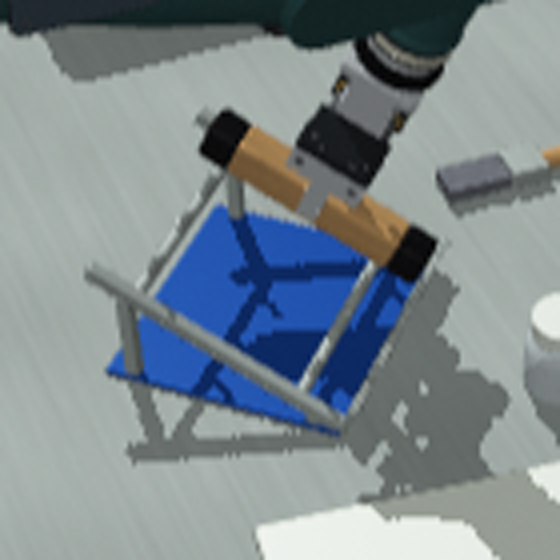

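{"fn": "arm_command", "kwargs": {"series": "0.005 -0.008 0.003 0.0012 0.004 0.006 0;0.004 -0.008 0.002 0.0012 0.008 0.004 0;0 0 0 0 0.008 0.002 0;0 0 0 0 0.005 0 0"}}

```text
time: 10.2
tool_pos: [0.5679, 0.272, 0.0534]
ee_rot: [-1.142, -0.01, 0.814]
wrist_force: [0.5, 0.2, -3.1]
width: 0.0356
```

Run:
```python
from h import *
from fit import r
slotplan(r.x,-1,.0,[0,-.042,-.0015])
```

```text
n 1 row [0.0075 0.0028 0.0099] [-0.0035  0.0151 -0.0036]  total [0.007 0.003 0.01 ] [-0.0035  0.0151 -0.0036]
baton in rack frame [ 0.004  -0.003   0.0152] rotvec [-0.007 -0.003 -0.01 ] F [ 0.5  0.2 -3.1] w 0.03560199815456626
```

{"fn": "arm_command", "kwargs": {"series": "0.006 0.001 0.007 -0.003 0.004 -0.002 0;0.002 0 0.002 -0.001 0.005 -0.001 0;0 0 0 0 0.003 0 0"}}

```text
time: 10.5
tool_pos: [0.5648, 0.2699, 0.0456]
ee_rot: [-1.136, -0.004, 0.817]
wrist_force: [-0.4, -5.2, 9.4]
width: 0.0358
```

Run:
```python
from h import *
from fit import r
slotplan(r.x,-1,.0,[0,-.042,-.0015])
for n in("scene","side"): 
    im=robot.snapshot(n)
    im=cv2.resize(im[140:260,360:480],None,fx=5,fy=5,interpolation=cv2.INTER_CUBIC) if n=="scene" else cv2.resize(im[60:200,230:370],None,fx=4,fy=4,interpolation=cv2.INTER_CUBIC)
    cv2.imwrite(f"pics/{n}10.png",im)
```

```text
n 1 row [0.002  0.0035 0.0029] [ 0.0003  0.0078 -0.0012]  total [0.002 0.004 0.003] [ 0.0003  0.0078 -0.0012]
baton in rack frame [0.0013 0.0005 0.0078] rotvec [-0.002 -0.004 -0.003] F [-0.4 -5.2  9.4] w 0.0357860110913001
```

View pics/scene10.png

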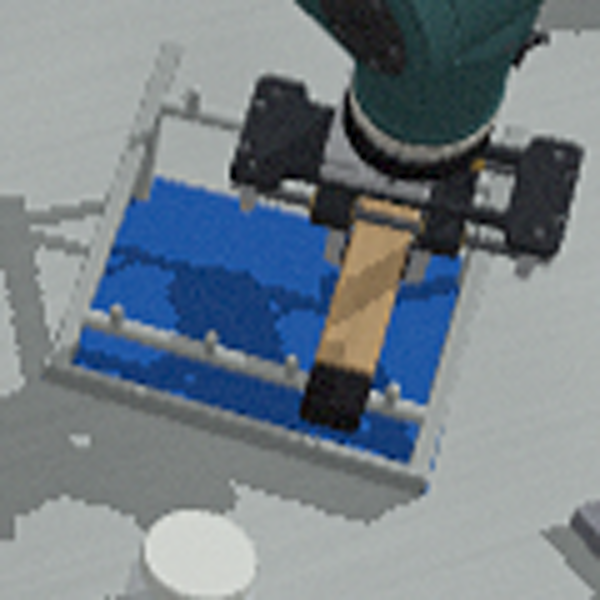

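View pics/side10.png

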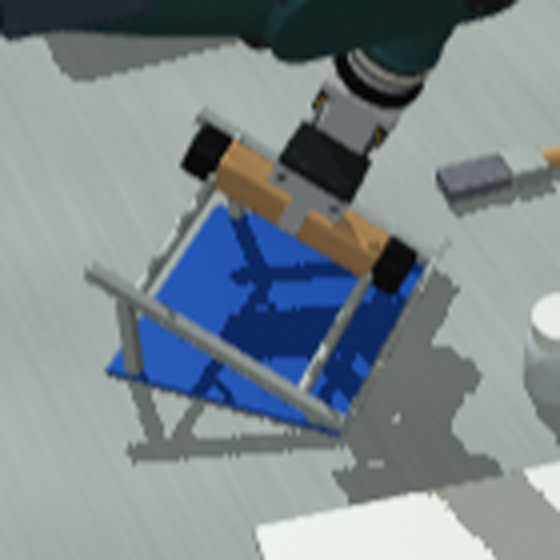

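Contact came with the low end between the two pins, visible at (292,365) and (392,393) in the crop. The force moved from −3 to +9 N, so I'll release with a modest opening.

{"fn": "arm_command", "kwargs": {"series": "0 0 0 0 0 0 0.055;0 0 0 0 0 0 0.055;0 0 0 0 0 0 0.055;0 0 0 0 0 0 0.055;0 0 0 0 0 0 0.055"}}

```text
time: 11.1
tool_pos: [0.5661, 0.2701, 0.0472]
ee_rot: [-1.138, -0.008, 0.817]
wrist_force: [-0.1, -0.3, 0.6]
width: 0.0547
```

Run:
```python
from h import *
from fit import r
slotplan(r.x,-1,.0,[0,-.042,-.0015])
for n in("scene","side"): 
    im=robot.snapshot(n)
    im=cv2.resize(im[140:260,360:480],None,fx=5,fy=5,interpolation=cv2.INTER_CUBIC) if n=="scene" else cv2.resize(im[60:200,230:370],None,fx=4,fy=4,interpolation=cv2.INTER_CUBIC)
    cv2.imwrite(f"pics/{n}11.png",im)
```

```text
n 1 row [0.003  0.0044 0.0062] [-0.0007  0.0095 -0.0011]  total [0.003 0.004 0.006] [-0.0007  0.0095 -0.0011]
baton in rack frame [ 0.0013 -0.0004  0.0095] rotvec [-0.003 -0.004 -0.006] F [-0.1 -0.3  0.6] w 0.05470345026540767
```

View pics/scene11.png

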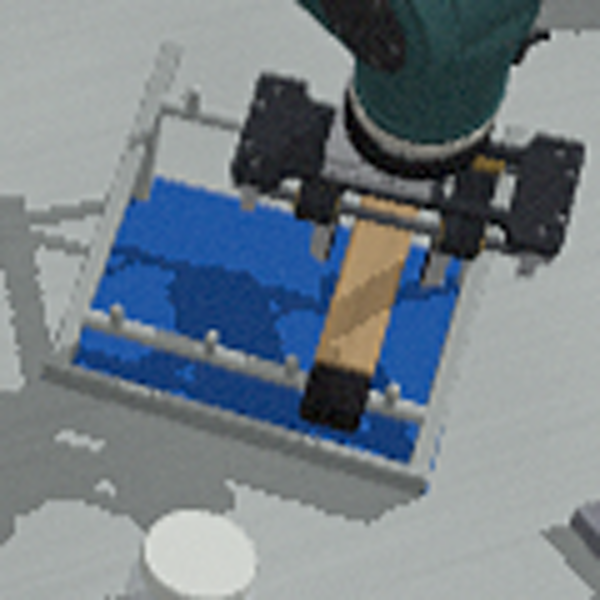

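View pics/side11.png

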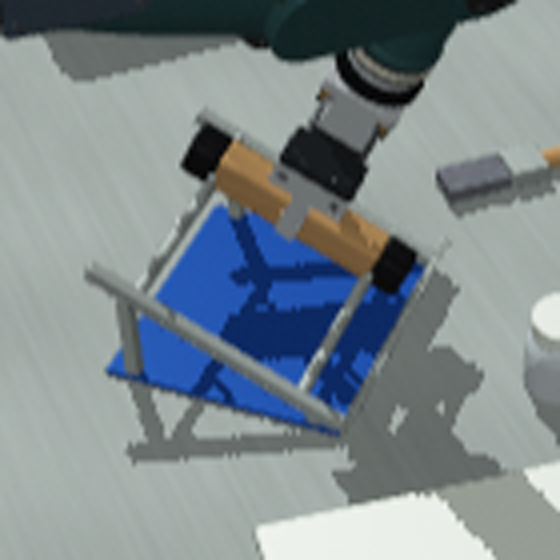

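The baton stayed put after release. Retreating along the tool axis.

{"fn": "arm_command", "kwargs": {"series": "0 0 0 0 -0.01 0 0.055;0 0 0 0 -0.025 0 0.055;0 0 0 0 -0.035 0 0.06;0 0 0 0 -0.035 0 0.08"}}

```text
time: 11.6
tool_pos: [0.594, 0.2391, 0.14]
ee_rot: [-1.128, 0.004, 0.82]
wrist_force: [0.3, 0.4, -0.2]
width: 0.0651
```

Run:
```python
from h import *
o=robot.get_obs();print(o["time"],o["tool_pos"])
a=robot.snapshot("wrist");cv2.imwrite("pics/w12.png",a)
cv2.imwrite("pics/scene12.png",cv2.resize(robot.snapshot("scene")[140:260,360:480],None,fx=5,fy=5,interpolation=cv2.INTER_CUBIC))
plan([.50,-.05,.22],Rt(1.372))
plan([.528,-.264,.10],Rt(1.372))
```

```text
11.6 [0.5939857  0.23912298 0.13998257]
n 7 row [-0.0603 -0.0778  0.0179] [-0.0428 -0.0135 -0.0051]  total [-0.422 -0.544  0.125] [-0.2771 -0.1227 -0.0819]
n 12 row [-0.0352 -0.0454  0.0105] [-0.0402 -0.0008 -0.0155]  total [-0.422 -0.544  0.125] [-0.4147 -0.0847 -0.2834]
```

View pics/w12.png

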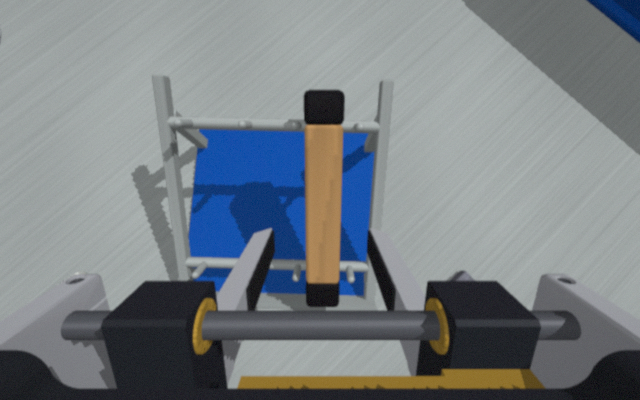

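View pics/scene12.png

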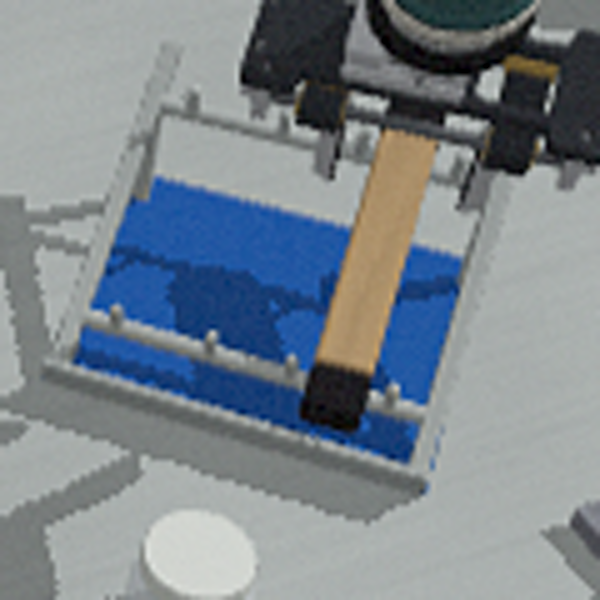

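The first baton lies between its pins: low pair at about (297,275) and (350,273), high pair at (293,125) and (358,127) in the wrist view. Now for the second baton.

{"fn": "arm_command", "kwargs": {"series": "-0.06 -0.078 0.018 -0.043 -0.0135 -0.005 0.08;-0.06 -0.078 0.018 -0.043 -0.0135 -0.005 0.08;-0.06 -0.078 0.018 -0.043 -0.0135 -0.005 0.08;-0.06 -0.078 0.018 -0.043 -0.0135 -0.005 0.08;-0.06 -0.078 0.018 -0.043 -0.0135 -0.005 0.08;-0.06 -0.078 0.018 -0.043 -0.0135 -0.005 0.08;-0.06 -0.078 0.018 -0.043 -0.0135 -0.005 0.08"}}

```text
time: 12.4
tool_pos: [0.4967, -0.0568, 0.2103]
ee_rot: [-1.566, 0.009, 1.405]
wrist_force: [-0.0, -0.3, 0.4]
width: 0.08
```

Run:
```python
from h import *
o=robot.get_obs();print(o["time"],o["tool_pos"],o["ee_rot"],o["joint_positions"].round(2))
plan([.528,-.264,.10],Rt(1.372))
```

```text
12.4 [ 0.49672031 -0.0567668   0.21034992] [-1.56569575  0.00911552  1.4052775 ] [-0.22 -0.02  1.41 -0.01  1.76 -1.63]
n 6 row [-0.0008  0.0055 -0.0015] [-0.033   0.0185 -0.0113]  total [-0.005  0.033 -0.009] [-0.1982  0.1118 -0.0656]
```

{"fn": "arm_command", "kwargs": {"series": "0 0.0055 -0.0015 -0.033 0.0185 -0.011 0.08;0 0.0055 -0.0015 -0.033 0.0185 -0.011 0.08;0 0.0055 -0.0015 -0.033 0.0185 -0.011 0.08;0 0.0055 -0.0015 -0.033 0.0185 -0.011 0.08;0 0.0055 -0.0015 -0.033 0.0185 -0.011 0.08;0 0.0055 -0.0015 -0.033 0.0185 -0.011 0.08;0 0 0 0 0 0 0.08"}}

```text
time: 13.1
tool_pos: [0.5237, -0.2724, 0.0984]
ee_rot: [-1.575, -0.001, 1.372]
wrist_force: [-1.2, 0.3, 0.0]
width: 0.0802
```

Run:
```python
from h import *
T=[];
p=robot.camera_params("wrist"); im=robot.snapshot("wrist")
for i in range(5):
    o=robot.get_obs(); T.append(np.r_[o["wrist_torque"],o["wrist_force"]]); robot.snapshot("wrist")
print("base",np.mean(T,0).round(3),np.std(T,0).round(3))
plan([.528,-.264,-.009],Rt(1.372))
c=np.array([.528,-.264,.051]);d=np.array([np.cos(-.199),np.sin(-.199),0])
for k in(0,.11,-.11):
    a=proj(p,c+k*d)[0]; print(a); cv2.circle(im,(int(a[0]),int(a[1])),3,(0,0,255),1)
cv2.imwrite("pics/w13.png",im)
```

```text
base [ 0.041 -0.121 -0.009 -0.25   0.265  0.222] [0.017 0.021 0.029 0.393 0.597 0.535]
n 3 row [ 0.0044  0.0019 -0.0004] [0.0018 0.0379 0.0003]  total [ 0.013  0.006 -0.001] [0.0054 0.1138 0.0015]
[329.01894863 207.85238368]
[327.99860923 304.20308515]
[330.30653399  86.26563363]
```

View pics/w13.png

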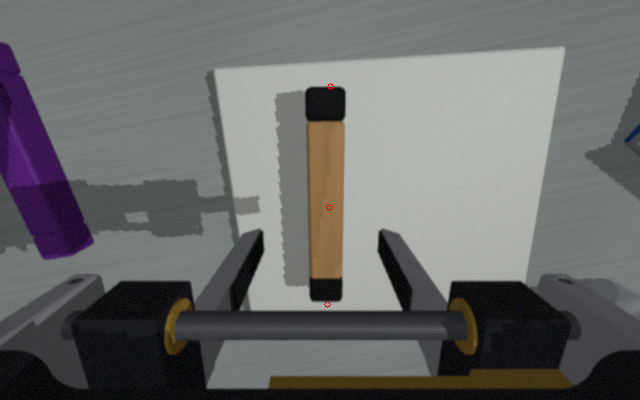

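The wrist view has the second beech baton at (326,205) between the fingers, caps at (326,103) and (326,290), within about 3 mm of my estimate. Descending.

{"fn": "arm_command", "kwargs": {"series": "0.004 0.002 0 0.001 0.035 0 0.08;0.004 0.002 0 0.001 0.035 0 0.08;0.003 0.001 0 0.001 0.025 0 0.08;0 0 0 0 0.01 0 0.08;0 0 0 0 0.004 0 0.07"}}

```text
time: 13.9
tool_pos: [0.5352, -0.264, 0.0024]
ee_rot: [-1.59, 0.007, 1.381]
wrist_force: [-0.2, -0.1, 0.4]
width: 0.0747
```

Run:
```python
from h import *
o=robot.get_obs(); print(o["wrist_force"],o["tool_pos"])
plan([.528,-.2665,-.009],Rt(1.372))
```

```text
[-0.16592452 -0.06323498  0.37493378] [ 0.53524098 -0.26398835  0.00236113]
n 1 row [ 0.019   0.0088 -0.0068] [-0.0038  0.0113  0.0069]  total [ 0.019  0.009 -0.007] [-0.0038  0.0113  0.0069]
```

{"fn": "arm_command", "kwargs": {"series": "0.015 0.007 -0.005 -0.003 0.009 0.006 0.07;0.003 0.001 -0.001 0 0.001 0 0.06"}}

```text
time: 14.1
tool_pos: [0.5297, -0.2658, -0.0062]
ee_rot: [-1.574, 0.002, 1.374]
wrist_force: [-0.2, 0.1, -0.4]
width: 0.0654
```

Run:
```python
from h import *
o=robot.get_obs(); print(o["wrist_force"],o["tool_pos"])
plan([.528,-.2665,-.009],Rt(1.372))
```

```text
[-0.23127384  0.11975023 -0.38025944] [ 0.52969562 -0.26582796 -0.00615027]
n 1 row [ 0.0027  0.0018 -0.0017] [-0.001   0.0028  0.0015]  total [ 0.003  0.002 -0.002] [-0.001   0.0028  0.0015]
```

{"fn": "arm_command", "kwargs": {"series": "0.002 0.002 -0.002 -0.001 0.0025 0.001 0;0 0 0 0 0.001 0 0;0 0 0 0 0 0 0;0 0 0 0 0 0 0;0 0 0 0 0 0 0"}}

```text
time: 14.6
tool_pos: [0.5304, -0.2686, -0.0068]
ee_rot: [-1.577, 0.001, 1.371]
wrist_force: [0.9, 0.7, -1.8]
width: 0.0357
```

Run:
```python
from h import *
o=robot.get_obs(); print(o["wrist_force"],o["tool_pos"],o["width"])
plan([.528,-.2665,-.009],Rt(1.372))
```

```text
[ 0.92822095  0.65312608 -1.78667141] [ 0.53035104 -0.26855826 -0.00675516] 0.035669411285335274
n 1 row [ 0.0059 -0.0014 -0.0014] [0.0016 0.0022 0.0027]  total [ 0.006 -0.001 -0.001] [0.0016 0.0022 0.0027]
```

Gripped at 35.7 mm. Lifting to read the torque against the empty baseline at this yaw, (0.041, −0.121).

{"fn": "arm_command", "kwargs": {"series": "0.002 0 0 0 -0.01 0 0;0.002 0 0 0 -0.025 0 0;0.001 0 0 0 -0.03 0 0;0 0 0 0 -0.02 0 0;0 0 0 0 -0.005 0 0;0 0 0 0 0 0 0;0 0 0 0 0 0 0"}}

```text
time: 15.3
tool_pos: [0.5262, -0.266, 0.0828]
ee_rot: [-1.559, -0.003, 1.371]
wrist_force: [0.6, -0.9, -2.3]
width: 0.0357
```

Run:
```python
from h import *
T=[];
for i in range(5):
    o=robot.get_obs(); T.append(np.r_[o["wrist_torque"],o["wrist_force"]]); im=robot.snapshot("wrist")
m=np.mean(T,0)
print("load",m.round(3),np.std(T,0).round(3),o["ee_rot"],o["tool_pos"],o["width"])
dt=m[:2]-[.041,-.121]; Fz=-2.94; print("cog offset x,y",(-dt[1]/Fz).round(4),(dt[0]/Fz).round(4))
cv2.imwrite("pics/w14.png",im)
```

```text
load [ 0.083 -0.015 -0.011 -0.035 -0.01  -3.027] [0.027 0.021 0.025 0.677 0.68  0.593] [-1.55796732 -0.00309105  1.37079963] [ 0.525879   -0.26575241  0.08212541] 0.0360569502949507
cog offset x,y 0.0359 -0.0142
```

View pics/w14.png

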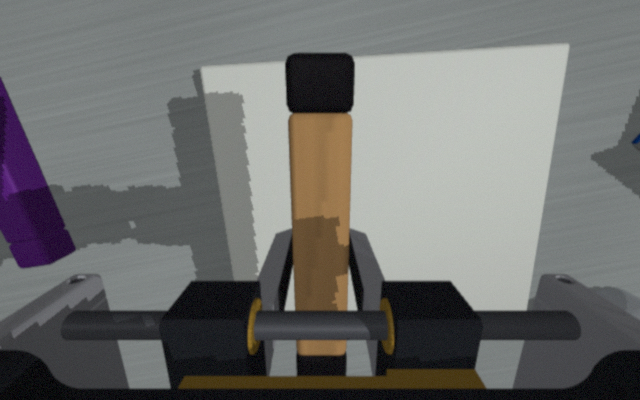

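The centre of mass is 36 mm to +x relative to the grip, so the heavy end is again on the tool −z side and no regrasp is needed. On to the near slot.

Run:
```python
from h import *
plan([.50,.0,.20],Rt(1.1))
```

```text
n 7 row [-0.0018  0.0387  0.0002] [ 0.0351 -0.0167  0.0155]  total [-0.013  0.271  0.001] [ 0.2557 -0.1159  0.0798]
```

{"fn": "arm_command", "kwargs": {"series": "-0.002 0 0 0 -0.03 0 0;-0.002 0.03 0 0.02 -0.03 0.01 0;-0.002 0.039 0 0.035 -0.02 0.0155 0;-0.002 0.039 0 0.035 -0.015 0.0155 0;-0.002 0.039 0 0.035 -0.01 0.0155 0;-0.002 0.039 0 0.035 -0.01 0.0155 0;-0.002 0.039 0 0.035 -0.005 0.0155 0;0 0.039 0 0.035 0 0.0155 0"}}

```text
time: 16.35
tool_pos: [0.4995, -0.012, 0.2026]
ee_rot: [-1.562, -0.004, 1.085]
wrist_force: [1.3, -0.2, -3.7]
width: 0.0358
```

Run:
```python
from h import *
from fit import r
o=robot.get_obs();print(o["ee_rot"],o["joint_positions"].round(2))
slotplan(r.x,1,.09,[0,-.040,.005])
```

```text
[-1.56178867 -0.00355923  1.08524926] [-0.14 -0.02  1.43  0.01  1.74 -1.23]
n 5 row [ 0.0848  0.0532 -0.0113] [0.031  0.0198 0.0126]  total [ 0.424  0.266 -0.057] [0.1636 0.085  0.0609]
baton in rack frame [-0.0421  0.1429  0.204 ] rotvec [-0.424 -0.266  0.057] F [ 1.3 -0.2 -3.7] w 0.03580858490268399
```

{"fn": "arm_command", "kwargs": {"series": "0.085 0.053 -0.011 0.031 0.015 0.0126 0;0.085 0.053 -0.011 0.031 0.018 0.0126 0;0.085 0.053 -0.011 0.031 0.02 0.0126 0;0.085 0.053 -0.011 0.031 0.02 0.0126 0;0.085 0.053 -0.011 0.031 0.022 0.0126 0;0 0 0 0 0 0 0"}}

```text
time: 16.95
tool_pos: [0.522, 0.1743, 0.1217]
ee_rot: [-1.125, 0.001, 0.812]
wrist_force: [-1.0, -0.8, -3.8]
width: 0.0356
```

Run:
```python
from h import *
from fit import r
o=robot.get_obs();print(o["joint_positions"].round(2))
slotplan(r.x,1,.03,[0,-.040,.005],n=4)
p=robot.camera_params("wrist"); im=robot.snapshot("wrist")
for k in proj(p,rackpts(r.x)[0]): cv2.circle(im,(int(k[0]),int(k[1])),3,(0,0,255),1)
cv2.imwrite("pics/w15.png",im)
```

```text
[ 0.01  0.33  1.26  0.32  1.87 -0.76]
n 4 row [-0.0024 -0.0009  0.0001] [-0.0024  0.0148 -0.0023]  total [-0.01  -0.003  0.   ] [-0.0095  0.0592 -0.0093]
baton in rack frame [ 0.0083 -0.0095  0.0893] rotvec [ 0.01   0.003 -0.   ] F [-1.  -0.8 -3.8] w 0.035621578984798126
```

View pics/w15.png

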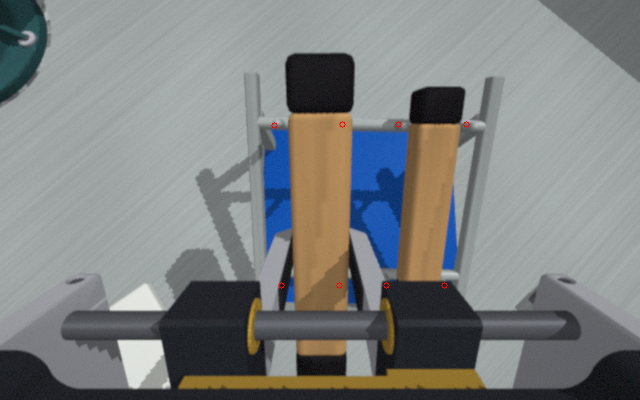

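{"fn": "arm_command", "kwargs": {"series": "-0.004 -0.001 0 -0.006 0.006 -0.006 0;-0.003 -0.001 0 -0.004 0.014 -0.004 0;-0.002 0 0 0 0.018 0 0;0 0 0 0 0.014 0 0;0 0 0 0 0.004 0 0"}}

```text
time: 17.5
tool_pos: [0.507, 0.1697, 0.0712]
ee_rot: [-1.154, -0.007, 0.813]
wrist_force: [-0.2, -0.2, -2.5]
width: 0.0358
```

Run:
```python
from h import *
from fit import r
slotplan(r.x,1,.01,[0,-.040,.005])
im=robot.snapshot("scene"); cv2.imwrite("pics/scene16.png",cv2.resize(im[140:260,360:480],None,fx=5,fy=5,interpolation=cv2.INTER_CUBIC))
im=robot.snapshot("side"); cv2.imwrite("pics/side16.png",cv2.resize(im[60:200,230:370],None,fx=4,fy=4,interpolation=cv2.INTER_CUBIC))
```

```text
n 1 row [0.0194 0.0011 0.0076] [0.0039 0.0301 0.0062]  total [0.019 0.001 0.008] [0.0039 0.0301 0.0062]
baton in rack frame [-0.0049  0.0044  0.0401] rotvec [-0.019 -0.001 -0.008] F [-0.2 -0.2 -2.5] w 0.03581272774706631
```

View pics/scene16.png

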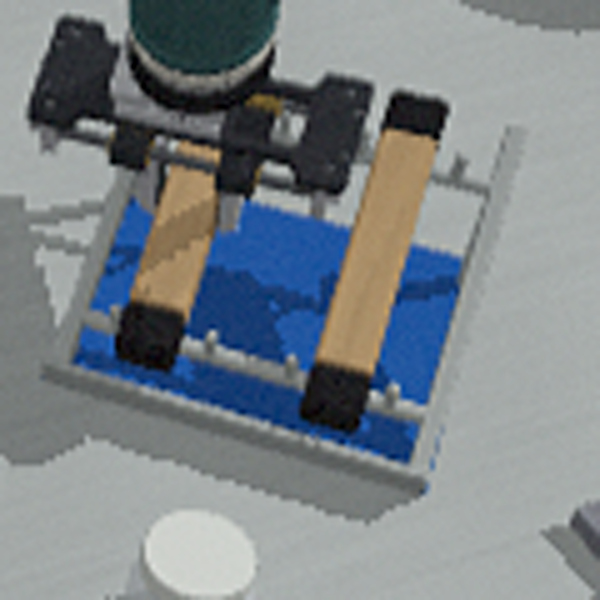

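View pics/side16.png

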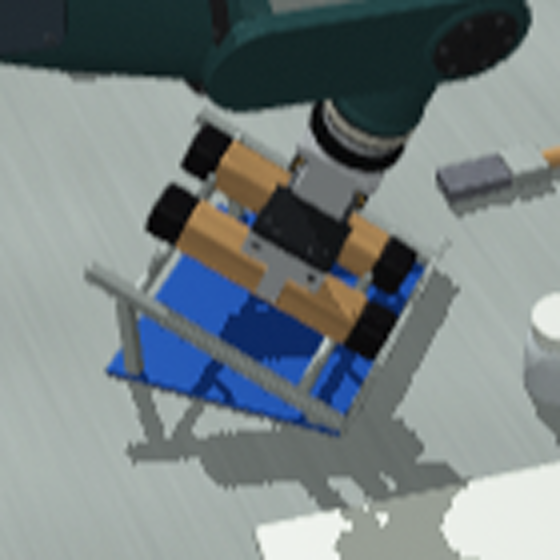

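{"fn": "arm_command", "kwargs": {"series": "0.009 0 0.004 0.002 0.006 0.004 0;0.007 0 0.003 0.001 0.009 0.002 0;0.002 0 0 0 0.006 0 0"}}

```text
time: 17.9
tool_pos: [0.5018, 0.1822, 0.0574]
ee_rot: [-1.14, -0.007, 0.816]
wrist_force: [0.5, 0.0, -2.9]
width: 0.0359
```

Run:
```python
from h import *
from fit import r
slotplan(r.x,1,.01,[0,-.040,.005])
```

```text
n 1 row [0.0058 0.003  0.0058] [-0.0015  0.0125  0.0004]  total [0.006 0.003 0.006] [-0.0015  0.0125  0.0004]
baton in rack frame [-0.0001 -0.0011  0.0224] rotvec [-0.006 -0.003 -0.006] F [ 0.5  0.  -2.9] w 0.03587615456226698
```

{"fn": "arm_command", "kwargs": {"series": "0.005 0.002 0.004 -0.001 0.005 0 0;0.001 0 0.001 0 0.006 0 0;0 0 0 0 0.003 0 0"}}

```text
time: 18.2
tool_pos: [0.4963, 0.1861, 0.0434]
ee_rot: [-1.133, -0.0, 0.817]
wrist_force: [-0.1, -4.8, 12.3]
width: 0.0359
```

Run:
```python
from h import *
from fit import r
slotplan(r.x,1,.005,[0,-.040,.005])
```

```text
n 1 row [-0.0014  0.0014 -0.0005] [-0.0004  0.0019  0.0001]  total [-0.001  0.001 -0.   ] [-0.0004  0.0019  0.0001]
baton in rack frame [-0.0002 -0.0004  0.0069] rotvec [ 0.001 -0.001  0.   ] F [-0.1 -4.8 12.3] w 0.03591924872488535
```

Contact at the same height as the first baton (+7 mm on my model). A look before release.

Run:
```python
from h import *
a=cv2.resize(robot.snapshot("scene")[140:260,360:480],None,fx=4,fy=4,interpolation=cv2.INTER_CUBIC)
cv2.imwrite("pics/scene17.png",a)
```

```text
(no output)
```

View pics/scene17.png

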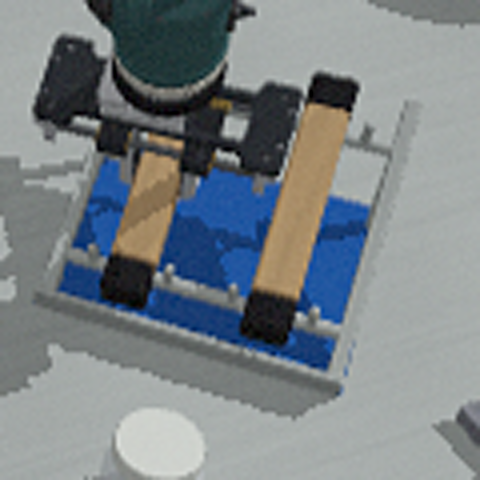

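The low end sits between its pins, at (93,250) and (168,272). Releasing.

{"fn": "arm_command", "kwargs": {"series": "0 0 0 0 0 0 0.053;0 0 0 0 0 0 0.053;0 0 0 0 0 0 0.053;0 0 0 0 0 0 0.053;0 0 0 0 0 0 0.053;0 0 0 0 -0.01 0 0.053;0 0 0 0 -0.025 0 0.053;0 0 0 0 -0.035 0 0.053;0 0 0 0 -0.035 0 0.053;0 0 0 0 -0.035 0 0.053"}}

```text
time: 19.25
tool_pos: [0.5381, 0.1448, 0.1739]
ee_rot: [-1.127, 0.004, 0.819]
wrist_force: [0.8, 0.3, -0.2]
width: 0.0527
```

Run:
```python
from h import *
o=robot.get_obs();print(o["wrist_force"],o["joint_positions"].round(2))
plan([.42,.0,.30],Rt(.5))
cv2.imwrite("pics/w18.png",robot.snapshot("wrist"))
```

```text
[ 0.76271249  0.25968257 -0.23303961] [-0.03  0.34  1.14  0.31  1.99 -0.77]
n 5 row [-0.0878  0.0626 -0.0149] [-0.0374 -0.026  -0.0005]  total [-0.439  0.313 -0.075] [-0.1869 -0.1186  0.0424]
```

View pics/w18.png

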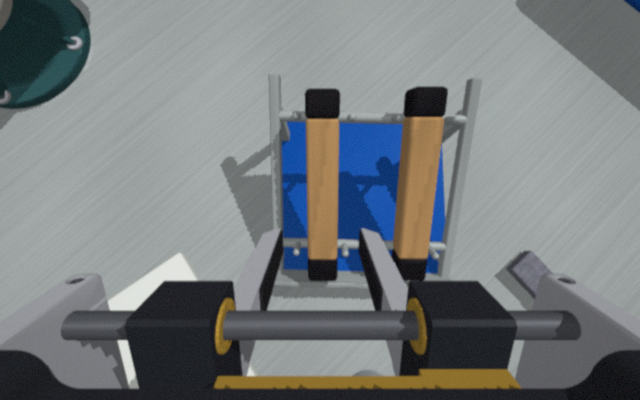

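{"fn": "arm_command", "kwargs": {"series": "0 0 0 0 -0.03 0 0.053;-0.087 0.062 -0.015 -0.037 -0.026 0 0.053;-0.087 0.062 -0.015 -0.037 -0.026 0 0.053;-0.087 0.062 -0.015 -0.037 -0.026 0 0.053;-0.087 0.062 -0.015 -0.037 -0.02 0 0.053;-0.087 0.062 -0.015 -0.037 -0.01 0 0.053;0 0 0 0 0 0 0.053"}}

```text
time: 20.0
tool_pos: [0.4296, -0.0121, 0.3152]
ee_rot: [-1.59, -0.011, 0.483]
wrist_force: [0.1, 0.2, 1.0]
width: 0.0529
```

Run:
```python
from h import *
from fit import r
M=rackpts(r.x)[1]
for n in("scene","side"):
    p=robot.camera_params(n); im=robot.snapshot(n); cv2.imwrite(f"pics/{n}19raw.png",im)
    f=5;x0,y0,x1,y1=(355,130,485,250) if n=="scene" else (235,70,365,190)
    c=cv2.resize(im[y0:y1,x0:x1],None,fx=f,fy=f,interpolation=cv2.INTER_CUBIC)
    for s in(1,-1):
        L=np.array([[a*.11,s*r.x[4]/2+b*.018,.018] for a,b in((-1,-1),(-1,1),(1,1),(1,-1))])@M.T+r.x[:3]
        q=((proj(p,L)-[x0,y0]+.5)*f).astype(int); cv2.polylines(c,[q],True,(0,0,255),1)
    cv2.imwrite(f"pics/{n}19.png",c)
    for t in("baton_a_mid","jar_mid"):
        print(n,t,[(toW(p,d["centre"]).round(3).tolist(),d["score"]) for d in robot.spot_in(n,t)])
```

```text
scene baton_a_mid [([0.212, -0.354, 0.037], 0.93), ([0.589, 0.243, 0.096], 0.59)]
scene jar_mid [([0.751, 0.036, 0.065], 0.89)]
side baton_a_mid [([0.199, -0.367, 0.035], 0.68), ([0.585, 0.235, 0.089], 0.64)]
side jar_mid [([0.728, 0.028, 0.054], 0.81), ([0.518, 0.167, 0.049], 0.49)]
```

View pics/scene19.png

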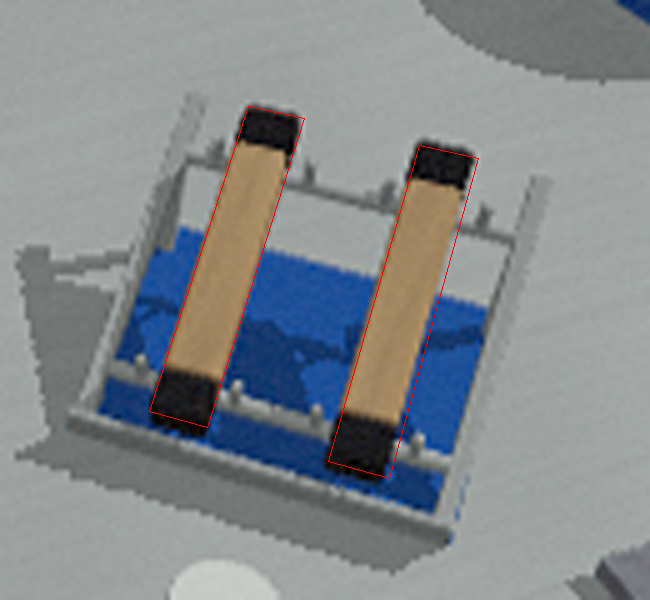

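View pics/side19.png

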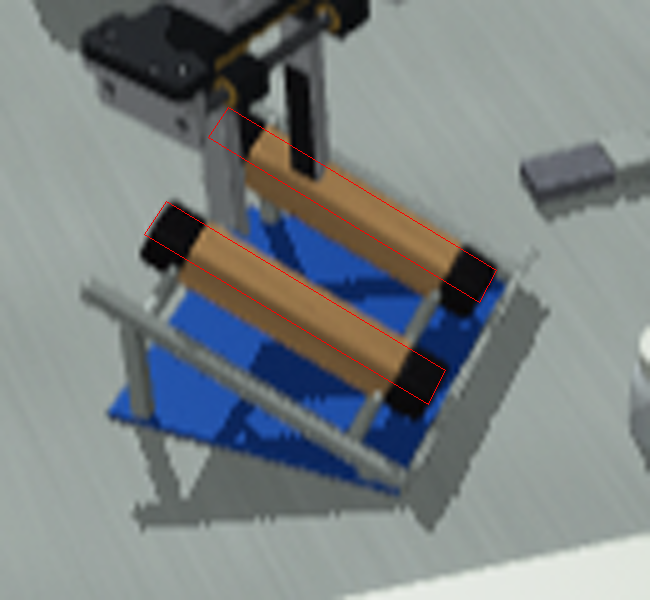

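Run:
```python
from h import *
a=cv2.imread("pics/scene19raw.png")[130:250,355:485].astype(int)
b=robot.snapshot("scene")[130:250,355:485].astype(int)
print("max diff",abs(a-b).max(),abs(a-b).mean(), robot.get_obs()["wrist_force"], robot.get_obs()["time"])
print(robot.close_job())
```

```text
max diff 30 2.0466880341880342 [-0.13307626 -0.43261585  0.06324324] 20.35
the job is handed in; nothing more can be done
None
```

Both batons are in the rack, one in each place, with the heavy ends at the low end. I handed the job in at 20.4 s of the 58 s; it gives no verdict.

- **Heavy ends:** I lifted each baton at mid-length and read the wrist moment. The balance point was about 38 mm toward the robot on the first baton, and about 36 mm (in x) away from it on the second. The first went in the far place and the second in the near one.
- **Placement:** the scene and side pictures show both batons between their guide pins and within a few mm of the modelled places. Nothing visibly moved between two late pictures. The jar stayed where it was, within detector noise, and the purple look-alikes were not touched. I could not measure the force on the lower bar directly.

**What disagreed:**
- **Fingertips:** the real ones sit about 29 mm short of the reported tool point. The first grasp closed just above the baton without pressing on it; I corrected this and gripped again.
- **Wrist moment:** its zero shifts with tool yaw, so I took an empty reading first for the second baton. For the first, the tool was close to its starting yaw.
- **Rack height:** both batons made contact about 7 mm higher than my rack model predicted.
- **Detector:** at the end it still reported the purple bar as a baton, and it found only one of the two stored batons. I relied on the pictures for the final check.

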